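# Lock the levelling foot of a benchtop reactor stand

## Robot

A 7-joint arm with a two-finger parallel gripper is mounted at the origin on the work surface. World frame = base frame: x ahead of the robot, y to its left, z up, the work surface at z = 0. Lengths are in m, angles in rad, forces in N, time in s.
With the tool pointing down it reaches from about 0.4 to 0.85 m from the base axis. Payload 10.4 kg.
Tool frame: the origin (TCP) lies midway between the tips of the shut fingers; the grasp point (between the pads) lies 19 mm behind it; x points along the fingers, z is the direction in which the jaws open and shut, and the axes are right-handed (so a half turn about x gives the same grasp; the last joint's range is limited). The gripper opens to 87 mm and grips with 3 to 60 N. Pads are 19 mm wide; open, the fingers measure 117 mm over their backs; the gripper's body (75 mm by 190 mm) begins 51 mm behind the grasp point.
Start: joints at [1.317, 0.332, -0.065, 1.46, 0.022, 1.35, -0.088], TCP at [0.143, -0.608, 0.223] pointing down, gripper open.
Joint ranges: [-2.6, 2.6], [-0.5, 2.12], [-1.47, 1.34], [0.16, 2.42], [-1.27, 4.41], [0.06, 2.06], [-2.6, 2.6]. Speed limits (rad/s): [2.22, 2.22, 2.79, 2.79, 3.14, 3.14, 3.14].

## Interface

Orientations are given as a unit quaternion [x, y, z, w].
In Python, from bench import read_state, camera, camera_params, close_job gives the robot as it stands.
- The arm moves only by the tool arm_command, never from a script. Its argument "targets" is a list of rows, each a list of 7 numbers: the closure in counts, from 0 (fully open) to 255 (shut), then the shift along the tool's x, y, z in mm, then the turn, a rotation vector about the tool's x, y, z in rad. A call has 1 to 10 rows; each row is the pose to reach, as a shift and turn from the pose commanded when the call began, along the tool's axes at that moment; what a row does not reach only later rows make up. A row lasts 1/10 s, in which the tool goes at most 50 mm and 8.59 degrees, less where a joint would pass 70% of its speed; a pose out of reach is approached as far as the arm can. A call with a gripper value outside its range is refused whole. The fingers move at their own pace and stop on an object; "newtons" is the grip in N (left out, the last holds). Time passes only in rows, so rows that repeat a pose let the fingers close. It gives the time, the measured TCP pose, the force and the opening at its end, in the units of the state.
- read_state(): the state, without advancing time (a new reading comes with each control period).
- camera(name): name is "scene" or "top" or "wrist"; returns the picture (400x640x3 uint8, red, green, blue); there is no depth.
- camera_params(name): a dict with "intrinsics" (3x3 intrinsics, pixels), "xyz" and "orientation" of the camera in the world; the wrist camera has in their place "mount" (4x4, takes a point from camera to tool coordinates, whose origin is the TCP and whose axes are the tool frame's). Camera axes: x right, y down, z forward; pixel columns grow to the right and rows downward; lengths in m; the calibration is good to about 2 mm. A picture is of the moment at which its call begins: read the wrist's pose just before it. camera_params takes no time and is no camera call.
- close_job(): hands the job in, once; it reports no verdict.
The state is a dict: "time": time; "joint_positions": joint angles; "joint_vel": joint speeds; "joint_torque": joint torques, N m; "ee_pos": TCP position; "eef_rot": TCP orientation; "ft_force": force on the tool from outside, world axes, zero at the start; "torque": the same for the moment, N m; "width": finger opening in m.
Only numpy, scipy, OpenCV 4.12 (cv2) and the standard library are available. Lean on these libraries where they do the work, as an engineer would, in place of code of your own. Each camera call takes 0.05 s, during which the arm holds its last target.

## Task

The reactor stand's levelling screw is set right; lock it there. Put the slotted holding key fully down over the screw's flat head, with its arm beside the upright stop pin so that the pin keeps the screw from turning clockwise, and let go; then turn the lever jam nut clockwise (seen from above) until it is home and nip it up with a firm push of about 13 N at the ball, held for a second and never above 25 N. Leave the key seated, hardly turn the screw, and leave the other things alone.

Things in the scene. Friction and masses are not known exactly. Their poses are not given: they have to be found in the camera images.
- stand: Fixed aluminium base plate (300 x 300 mm, 16 mm thick, top 50 mm above the bench) carrying a glass reactor vessel (with head plate 92 mm in radius; motor top 318 mm above the bench). Origin on the bench, under the levelling screw's axis; z up. A lug 60 mm wide reaches from the plate along the frame's -y to 30 mm past the screw. The plate spans y 115 to 415 mm, x +-150 mm; the vessel's axis is at y 275 mm. Lever and nut sweep over open bench on the -y side.
- screw_top (a point): Centre of the top of the levelling screw's flat head, 112 mm above the bench. The head is an upright steel blade 46 mm long (this frame's y), 10 mm thick (x), 20 mm high, on a round shank 18 mm across. The frame turns with the screw.
- screw (a joint): Turn of the levelling screw, rad, about 0 at the start, positive clockwise from above; the set level is kept while it stays between -0.2 and 0.2. It turns on a light friction (about 0.12 N m); the nut drags on it with more (about 0.3 N m), so unheld it turns along with the nut; held by key and pin it still turns about 0.1 as their play is taken up.
- nut (a joint): Turn of the jam nut relative to the screw, rad, positive clockwise from above (tightening). It starts somewhere from 0.1 to 0.6 and comes home against the lug somewhere from 1.31 to 1.49, differing from start to start and not to be seen, only felt: there the resistance rises steeply from about 3 N at the ball (a few mm of give, plus the play of the key). It moves no visible distance downwards. It stays where it is left.
- nut_ball (a point): Centre of the black ball, 26 mm in diameter, at the end of the jam nut's lever: 100 mm from the screw's axis, 80 mm above the bench. The lever is a dark steel bar 12 mm thick, rising slightly from the hexagonal nut (bar centre 66 mm above the bench at the nut, 79 mm at the ball). With the screw at 0, seen in the stand's frame, the ball lies at the angle -0.838 rad minus joint nut from +x, counted anticlockwise, i.e. on the -y side, swinging from +x towards -x.
- stop_pin: Fixed upright round steel pin, 12 mm in diameter, rising from the lug at x 17 mm, y 98.5 mm of the stand's frame, from 50 to 137 mm above the bench; origin at its foot. When the key sits on the head with its arm along the stand's +y, the arm's +x side is about 4 mm from the pin. The pin's distance from the axis equals that of the ball, so a push on the ball in the direction of turning arrives with nearly the same force on the pin.
- key: Loose dark steel holding key, 0.3 kg, lying on the bench slot down. Block 66 mm (x) x 34 mm (y) x 32 mm high, origin at the centre of its underside; from it an arm 14 mm wide and 16 mm high (9 to 25 mm above the underside) reaches along +x to 126 mm from the origin. In the underside is a blind slot, 48.5 mm along x, 12.5 mm across, 17 mm deep, with chamfered mouth; seated on the screw's head the underside is 95 mm above the bench.
- key_slot (a point): Centre of the roof of the key's slot, 17 mm above the underside; it meets screw_top when the key is seated.
- key_tip (a point): Middle of the end face of the key's arm, 126 mm along the key's +x from its origin, 17 mm above the underside.
- bottle: Bystander: glass bottle with red cap, 64 mm in diameter, 130 mm high, origin under its centre. Leave alone.
- clamp_ring: Bystander: flat aluminium ring, 64 mm in diameter, 14 mm high, origin under its centre. Leave alone.
- beaker: Bystander: glass beaker, 60 mm in diameter, 75 mm high, origin under its centre. Leave alone.
Things that resemble listed ones, but are neither listed nor needed, are in the scene too. There is more than one size of the key; the one meant has the size given above.

How it is judged:
By the outcome, as a careful person would: the job done as asked, in the order asked, and still so for the second after the job is handed in, with the robot touching nothing.
It also fails if it takes over 72 s, if anything falls off the work surface, if the arm or the gripper's body presses on something with over 40 N, if the wrist force passes 120 N, or if a joint passes its speed limit or range.

## Working session

There is one attempt and no reset: what is moved stays moved. The work goes in short steps, Python scripts to look and compute and a tool call to move; the robot and the scene stay as the last step left them, time stands still between calls to the robot, and variables do not carry over. Pictures are saved under pics/ and viewed, and the job is handed in when it is done.

Besides the shell and the picture viewer there is one more tool, called after ">>>" in YAML: its name, and indented under it one key for each argument. arm_command: Moves the arm, as the interface text tells. Its arguments: {"type":"object","properties":{"targets":{"type":"array"},"newtons":{"type":"number"}},"required":["targets"]}

```bash
ls; mkdir -p pics
python3 - <<'E'
from bench import *
import cv2
s=read_state(); print({k:(v if not hasattr(v,'round') else v) for k,v in s.items()})
for n in ['scene','top','wrist']:
    im=camera(n); cv2.imwrite(f'pics/{n}0.png',im[:,:,::-1]); print(n,camera_params(n))
E
```

```text
pics
{'time': 0.0, 'joint_positions': array([ 1.31740977,  0.33285799, -0.06470853,  1.46093999,  0.02159685,
        1.34989243, -0.08850205]), 'joint_vel': array([ 0.00107369,  0.00084704,  0.00029127,  0.00029839,  0.00018283,
       -0.00192396, -0.00019498]), 'joint_torque': array([ 3.96070927e-04, -6.23249745e+01,  2.50642985e-02, -3.89892769e+01,
       -6.13121968e-02,  3.97828000e-02,  1.29392861e-04]), 'ee_pos': array([ 0.14287691, -0.60805438,  0.22176326]), 'eef_rot': array([ 0.43938988,  0.55465041, -0.43880756,  0.5538478 ]), 'ft_force': array([-0.12263021,  0.29769467, -0.10716295]), 'torque': array([ 0.00233589,  0.01663219, -0.01946448]), 'width': 0.08711018875212515}
scene {'intrinsics': array([[499.17265225,   0.        , 320.90803796],
       [  0.        , 499.17265225, 196.99851065],
       [  0.        ,   0.        ,   1.        ]]), 'xyz': array([ 1.3418019 , -0.05849185,  0.82211978]), 'orientation': array([ 0.61395048,  0.68039524, -0.29027892, -0.27543653])}
top {'intrinsics': array([[451.01178401,   0.        , 313.5966792 ],
       [  0.        , 451.01178401, 188.93844882],
       [  0.        ,   0.        ,   1.        ]]), 'xyz': array([ 0.45409208, -0.13772232,  1.22867189]), 'orientation': array([ 0.70653629, -0.70646446,  0.02654338, -0.03177876])}
wrist {'intrinsics': array([[286.05798905,   0.        , 320.62592053],
       [  0.        , 286.05798905, 201.49832604],
       [  0.        ,   0.        ,   1.        ]]), 'mount': array([[ 7.66874543e-04, -2.93911025e-01,  9.55832476e-01,
        -1.62273786e-01],
       [-1.14078565e-04, -9.55832776e-01, -2.93911026e-01,
         7.97337398e-02],
       [ 9.99999699e-01,  1.16352886e-04, -7.66532771e-04,
         5.35505882e-04],
       [ 0.00000000e+00,  0.00000000e+00,  0.00000000e+00,
         1.00000000e+00]])}
```

View pics/top0.png

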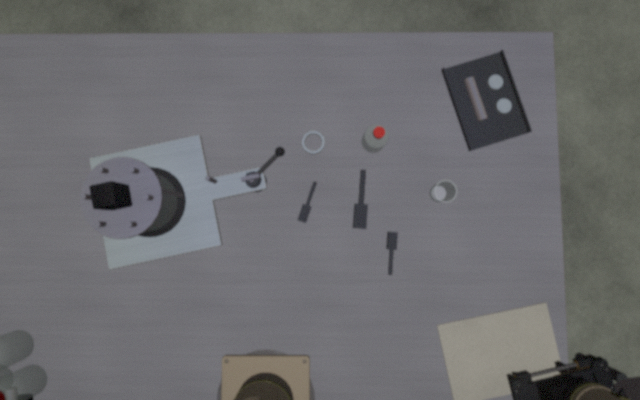

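View pics/scene0.png

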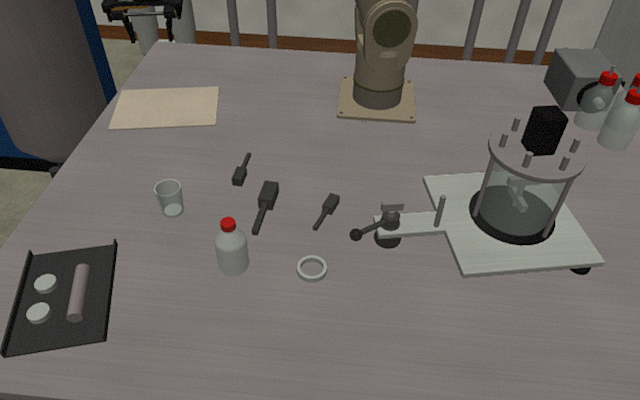

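View pics/wrist0.png

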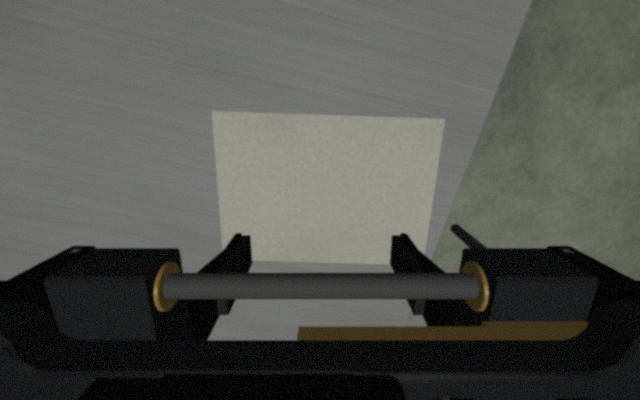

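The top view shows three dark keys, at about (360,200), (308,202) and (391,253). The middle one is about 58 px long, which matches 159 mm. The stand's lug is at about (255,180), with the ball at (280,152) and the stop pin near (212,180). Next I'll measure these.

```bash
cat > h.py <<'E'
import numpy as np, cv2
from scipy.spatial.transform import Rotation as R
from bench import *
def cam(name,state=None):
    p=camera_params(name); K=np.array(p['intrinsics'])
    if name=='wrist':
        M=np.array(p['mount']); Rt=R.from_quat(state['eef_rot']).as_matrix()
        return K, Rt@M[:3,:3], Rt@M[:3,3]+state['ee_pos']
    return K, R.from_quat(p['orientation']).as_matrix(), np.array(p['xyz'])
def proj(P,c):
    K,Rm,t=c; q=(np.atleast_2d(P)-t)@Rm; q=q/q[:,2:]; return (q@K.T)[:,:2]
def ray(uv,c):
    K,Rm,t=c; uv=np.atleast_2d(uv); d=np.c_[uv,np.ones(len(uv))]@np.linalg.inv(K).T@Rm.T; return t,d/np.linalg.norm(d,axis=1)[:,None]
def plane(uv,z,c):
    t,d=ray(uv,c); return t+d*((z-t[2])/d[:,2])[:,None]
def crop(im,x0,y0,x1,y1,s,f):
    cv2.imwrite('pics/'+f,cv2.resize(im[y0:y1,x0:x1,::-1],None,fx=s,fy=s,interpolation=cv2.INTER_CUBIC))
def tri(uv1,c1,uv2,c2):
    a,d=ray(uv1,c1);b,e=ray(uv2,c2);d=d[0];e=e[0]
    s=np.linalg.lstsq(np.c_[d,-e],b-a,rcond=None)[0]; p=a+s[0]*d;q=b+s[1]*e
    return (p+q)/2,np.linalg.norm(p-q)
E
python3 - <<'E'
from h import *
top=cv2.imread('pics/top0.png')[:,:,::-1]; sc=cv2.imread('pics/scene0.png')[:,:,::-1]
crop(top,190,120,400,270,3.8,'topc0.png'); crop(sc,220,160,460,290,3.3,'scc0.png')
c=cam('top')
g=top.max(2)
m=((g<75)).astype(np.uint8)
n,l,st,ce=cv2.connectedComponentsWithStats(m)
for i in range(1,n):
    if 60<st[i,4]<1500: 
        pts=np.argwhere(l==i)[:,::-1].astype(np.float32)
        print(st[i],ce[i].round(1),cv2.minAreaRect(pts))
E
```

```text
[259 147  25  26 147] [272.9 158. ] ((270.5000305175781, 160.00001525878906), (7.77817440032959, 33.23401641845703), 45.0)
[ 140  168   45   68 1404] [167.2 204.5] ((164.62400817871094, 204.5679931640625), (37.92371368408203, 67.97647094726562), 10.30484676361084)
[353 171  14  57 401] [360.3 206.5] ((360.6595153808594, 198.94747924804688), (12.039009094238281, 56.20283508300781), 3.5763344764709473)
[  86  182   46   28 1012] [109.7 195.7] ((108.5, 195.5), (27.0, 45.0), 90.0)
[299 183  17  38 158] [306.1 207. ] ((307.5367126464844, 201.21102905273438), (7.27947998046875, 39.17510223388672), 16.699243545532227)
[387 233  10  41 203] [391. 247.] ((389.96539306640625, 252.84654235839844), (8.855831146240234, 40.299007415771484), 5.7105937004089355)
[ 235  373   58   27 1141] [264.8 388.2] ((263.5, 386.0), (26.0, 57.0), 90.0)
[ 16 393  17   7  96] [ 24.8 396.6] ((24.0, 396.0), (6.0, 16.0), 90.0)
```

```bash
sleep 1
```

```text
(no output)
```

View pics/topc0.png

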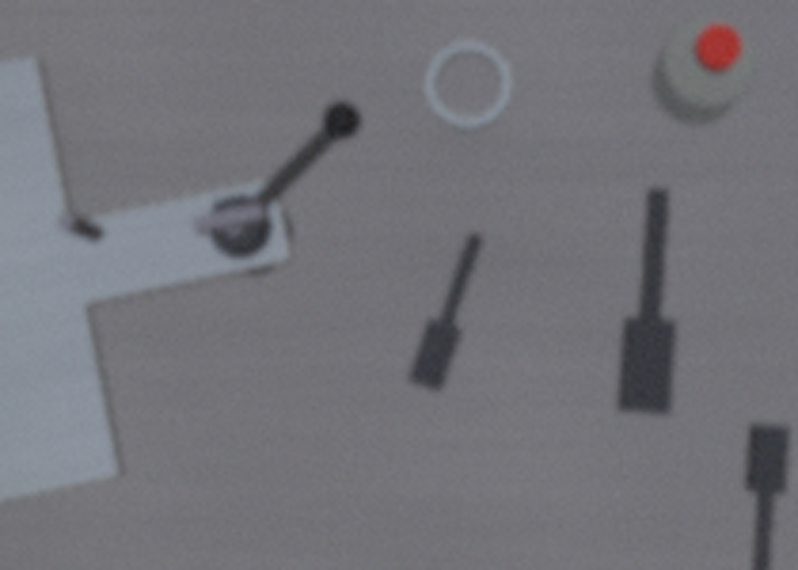

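View pics/scc0.png

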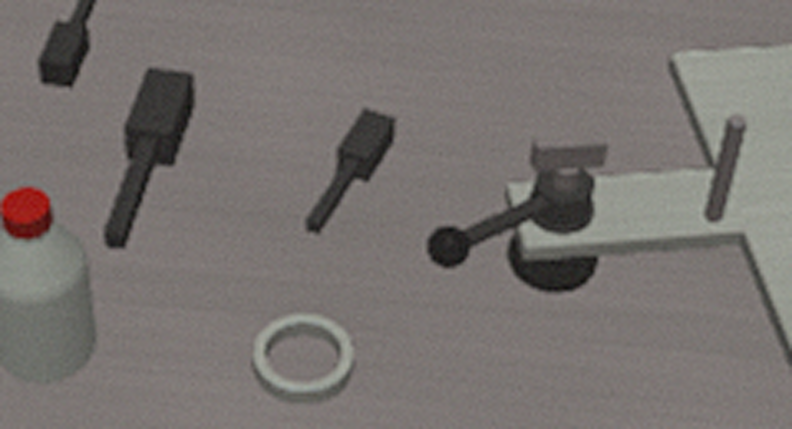

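The top crop shows the target key with its block at crop (645,365) and arm tip at (658,190). The screw blade runs from about (197,222) to (268,215), the ball is at (342,118), and the ring and bottle are to the right. Now the coarse positions from both views.

Run:
```python
from h import *
np.set_printoptions(precision=4,suppress=True)
T=lambda x,y:(x/3.8+190-.37,y/3.8+120-.37)
S=lambda x,y:(x/3.3+220-.35,y/3.3+160-.35)
ct,cs=cam('top'),cam('scene')
# key
corn=plane([T(625,318),T(674,318),T(670,411),T(618,409)],.032,ct)
print('key block corners',corn[:,:2],np.linalg.norm(corn-np.roll(corn,-1,0),axis=1),corn.mean(0))
tip=plane([T(657,190)],.025,ct)[0]; o=corn.mean(0); print('tip',tip,np.linalg.norm((tip-o)[:2]),np.degrees(np.arctan2(*(tip-o)[1::-1])))
# scene key block top corners
co=plane([S(153,69),S(194,74),S(177,133),S(127,124)],.032,cs);print('scene key',co[:,:2],co.mean(0))
print('ball',tri(T(342,118),ct,S(449,246),cs))
b=plane([T(197,222),T(268,213)],.112,ct); print('blade',b,np.linalg.norm(b[0]-b[1]),b.mean(0))
b2=plane([S(533,142),S(607,147)],.112,cs);print('blade scene',b2,np.linalg.norm(b2[0]-b2[1]))
print('pin top',plane([T(66,220)],.137,ct),plane([S(737,122)],.137,cs))
pl=plane([(200,136),(220,244),(108.5,268),(90,158)],.05,ct);print('plate',pl[:,:2],np.linalg.norm(pl-np.roll(pl,-1,0),axis=1))
d=pl[0]-pl[1];print('stand x ang',np.degrees(np.arctan2(d[1],d[0])))
s=read_state();Rm=R.from_quat(s['eef_rot']).as_matrix();print(Rm)
```

```text
key block corners [[ 0.5147 -0.2363]
 [ 0.5147 -0.2705]
 [ 0.4501 -0.2672]
 [ 0.4514 -0.231 ]] [0.0342 0.0648 0.0361 0.0635] [ 0.4827 -0.2513  0.032 ]
tip [ 0.6056 -0.2602  0.025 ] 0.12320414353675224 -4.136180863368737
scene key [[ 0.449  -0.2613]
 [ 0.451  -0.2308]
 [ 0.5144 -0.2328]
 [ 0.5092 -0.2692]] [ 0.4809 -0.2485  0.032 ]
ball (array([ 0.6476, -0.0409,  0.0817]), np.float64(0.0018963009491410761))
blade [[0.5737 0.0503 0.112 ]
 [0.5796 0.0038 0.112 ]] 0.04692466845739371 [0.5767 0.0271 0.112 ]
blade scene [[0.5809 0.008  0.112 ]
 [0.5802 0.0543 0.112 ]] 0.046314418555384824
pin top [[0.5723 0.1303 0.137 ]] [[0.5753 0.131  0.137 ]]
plate [[0.6926 0.1725]
 [0.408  0.1143]
 [0.3459 0.4029]
 [0.6339 0.463 ]] [0.2905 0.2951 0.2941 0.2964]
stand x ang 11.545150067964565
[[-0.0003  0.9735  0.2288]
 [ 0.0011  0.2288 -0.9735]
 [-1.     -0.     -0.0011]]
```

```bash
cat >> h.py <<'E'
np.set_printoptions(precision=4,suppress=True)
def row(pos,yaw,s=None):
    """target TCP pos, yaw of tool z (deg), tool x straight down -> shift mm, rotvec"""
    s=s or read_state(); R0=R.from_quat(s['eef_rot']).as_matrix()
    y=np.radians(yaw); z=np.array([np.cos(y),np.sin(y),0]); x=np.array([0,0,-1.]); Rt=np.c_[x,np.cross(z,x),z]
    return (R0.T@(np.array(pos)-s['ee_pos'])*1e3).round(1), R.from_matrix(R0.T@Rt).as_rotvec().round(4)
E
python3 - <<'E'
from h import *
print(row([.482,-.251,.16],-94))
ct=cam('top'); print('cap',plane([(379,132)],.13,ct))
s=read_state();print(proj(s['ee_pos'],cam('wrist',s)))
E
```

```text
(array([  62.2,  411.8, -270. ]), array([ 0.3006, -0.0011,  0.0002]))
cap [[ 0.6859 -0.2909  0.13  ]]
[[319.9819 247.1897]]
```

>>> arm_command:
  targets:
    - [0,6,42,-27,0.03,0,0]
    - [0,12,84,-54,0.07,0,0]
    - [0,18,125,-82,0.12,0,0]
    - [0,25,168,-110,0.16,0,0]
    - [0,32,211,-138,0.2,0,0]
    - [0,39,254,-166,0.24,0,0]
    - [0,46,297,-194,0.28,0,0]
    - [0,52,340,-222,0.3,0,0]
    - [0,58,380,-250,0.3,0,0]
    - [0,62,412,-270,0.3,0,0]

```text
time: 1.15
ee_pos: [0.4834, -0.2492, 0.1603]
eef_rot: [0.517, 0.483, -0.517, 0.483]
ft_force: [0.6, -0.2, 0.1]
width: 0.087
```

Run:
```python
from h import *
s=read_state(); im=camera('wrist'); cv2.imwrite('pics/w1.png',im[:,:,::-1]); print(s['time'],s['ee_pos'],s['joint_positions'],s['joint_vel'].max())
```

```text
1.15 [ 0.4834 -0.2492  0.1603] [ 0.7279  0.2242 -0.3808  1.7429  0.089   1.1914 -1.3169] 0.33672832234455463
```

View pics/w1.png

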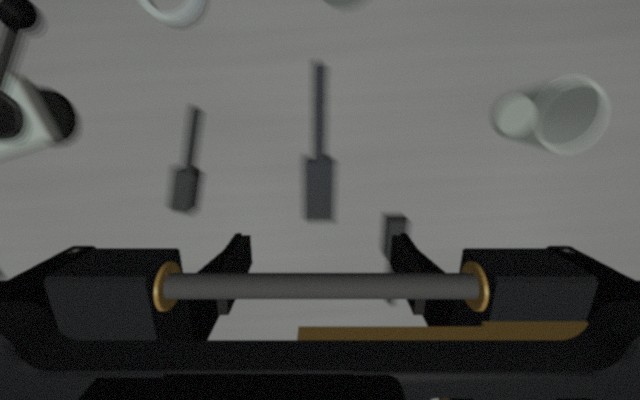

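The wrist view shows the target key with its block at about (319,188) and arm tip at (318,63). The smaller keys are at (185,188) and (395,235). I'll measure its corners.

Run:
```python
from h import *
s=read_state(); im=camera('wrist'); cv2.imwrite('pics/w2.png',im[:,:,::-1]); crop(im,280,50,360,230,3.3,'w2c.png')
c=cam('wrist',s)
print(s['ee_pos'],abs(s['joint_vel']).max())
g=im.max(2); m=(g<105).astype(np.uint8); m[228:]=0
n,l,st,ce=cv2.connectedComponentsWithStats(m)
i=l[190,319]; print(st[i])
for r in range(st[i,1],st[i,1]+st[i,3],6):
    cc=np.where(l[r]==i)[0]; print(r,cc.min(),cc.max(),end='; ')
```

```text
[ 0.4882 -0.2417  0.1596] 0.16900767050510346
[ 314   71   34  157 3421]
71 333 333; 77 326 340; 83 326 340; 89 326 339; 95 325 339; 101 325 339; 107 325 339; 113 325 339; 119 325 338; 125 325 338; 131 325 338; 137 325 338; 143 324 338; 149 325 338; 155 324 337; 161 324 337; 167 315 346; 173 315 347; 179 315 347; 185 314 347; 191 315 346; 197 315 346; 203 314 346; 209 314 345; 215 314 345; 221 314 345; 227 314 345;
```

View pics/w2c.png

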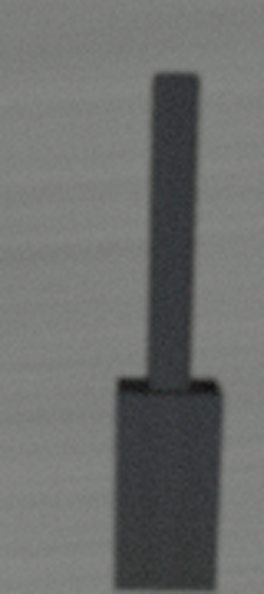

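>>> arm_command:
  targets:
    - [0,0,0,0,0,0,0]
    - [0,0,0,0,0,0,0]
    - [0,0,0,0,0,0,0]
    - [0,0,0,0,0,0,0]

```text
time: 1.65
ee_pos: [0.4817, -0.2525, 0.1607]
eef_rot: [-0.517, -0.482, 0.518, -0.482]
ft_force: [0.0, 0.1, -0.1]
width: 0.087
```

Run:
```python
from h import *
s=read_state(); im=camera('wrist'); cv2.imwrite('pics/w3.png',im[:,:,::-1]); crop(im,270,40,370,240,3,'w3c.png')
c=cam('wrist',s)
print(s['ee_pos'],abs(s['joint_vel']).max())
g=im.max(2); m=(g<105).astype(np.uint8); m[228:]=0
n,l,st,ce=cv2.connectedComponentsWithStats(m)
i=l[190,325]; print(st[i])
for r in range(st[i,1],st[i,1]+st[i,3],6):
    cc=np.where(l[r]==i)[0]; print(r,cc.min(),cc.max(),end='; ')
```

```text
[ 0.4817 -0.2525  0.1607] 0.00500354063321819
[ 303   64   34  160 3482]
64 316 323; 70 313 327; 76 313 327; 82 313 326; 88 313 327; 94 313 327; 100 313 326; 106 313 326; 112 313 326; 118 313 326; 124 313 326; 130 313 326; 136 313 326; 142 313 326; 148 313 326; 154 313 326; 160 304 335; 166 303 336; 172 303 335; 178 303 335; 184 304 335; 190 304 335; 196 304 335; 202 304 335; 208 304 335; 214 304 335; 220 304 334;
```

View pics/w3c.png

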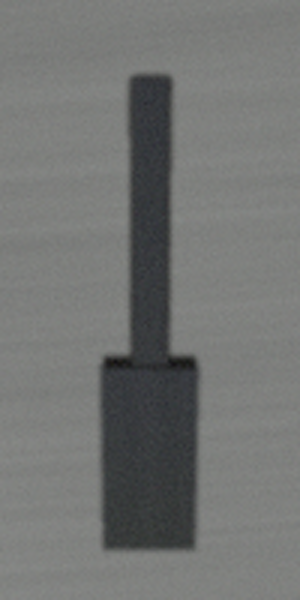

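Run:
```python
from h import *
s=read_state(); c=cam('wrist',s)
T=lambda x,y:(x/3+270-.33,y/3+40-.33)
b=plane([T(102,367),T(197.5,367),T(195.5,550),T(103,550)],.032,c);print(b[:,:2],np.linalg.norm(b-np.roll(b,-1,0),axis=1),b.mean(0))
t=plane([T(150,75)],.025,c)[0];e=plane([T(149.5,367)],.025,c)[0];o=b.mean(0)
print('tip',t,np.linalg.norm((t-o)[:2]),'yaw',np.degrees(np.arctan2(*(t-o)[1::-1])),np.degrees(np.arctan2(*(t-e)[1::-1])))
R0=R.from_quat(s['eef_rot']).as_matrix();print('in tool',(b-s['ee_pos'])@R0,(t-s['ee_pos'])@R0, np.degrees(np.arctan2(R0[1,2],R0[0,2])))
yaw=np.degrees(np.arctan2(*(t-o)[1::-1]))
print(row([o[0],o[1],.006],yaw-90))
```

```text
[[ 0.5155 -0.238 ]
 [ 0.5132 -0.2704]
 [ 0.4467 -0.266 ]
 [ 0.449  -0.2325]] [0.0325 0.0667 0.0336 0.0667] [ 0.4811 -0.2517  0.032 ]
tip [ 0.6058 -0.2609  0.025 ] 0.12500947006893015 yaw -4.1906903397994 -4.2267269277857675
in tool [[ 0.1287  0.0326 -0.0166]
 [ 0.1287  0.0326  0.0159]
 [ 0.1287 -0.0341  0.0161]
 [ 0.1287 -0.0341 -0.0174]] [ 0.1357  0.1243 -0.0002] -94.05642450522355
(array([154.7,  -0.8,  -0.5]), array([ 0.0023,  0.0004, -0.0001]))
```

>>> arm_command:
  targets:
    - [0,-10,5,-18,-0.08,0,0]
    - [0,-20,13,-45,-0.2,0,0]
    - [0,-32,21,-75,-0.34,0,0]
    - [0,-44,29,-108,-0.48,0,0]
    - [0,-56,38,-141,-0.62,0,0]
    - [0,-68,47,-174,-0.76,0,0]
    - [0,-76,56,-207,-0.9,0,0]
    - [0,-80,65,-238,-1.04,0,0]
    - [0,-80,72,-266,-1.18,0,0]
    - [0,-80,76,-286,-1.32,0,0]

```text
time: 2.7
ee_pos: [0.5783, 0.0305, 0.2409]
eef_rot: [0.111, 0.698, -0.11, 0.699]
ft_force: [-0.4, 0.2, -0.7]
width: 0.0869
```

Run:
```python
from h import *
s=read_state();print(s['joint_positions'],row([.578,.028,.24],11))
```

```text
[ 0.446   0.2958 -0.7035  1.5309  0.1928  1.385  -0.5849] (array([ 0.9, -2.5,  0.5]), array([-0.5053,  0.0007, -0.0005]))
```

>>> arm_command:
  targets:
    - [0,0,0,0,-0.13,0,0]
    - [0,0,0,0,-0.26,0,0]
    - [0,0,0,0,-0.38,0,0]
    - [0,0,0,0,-0.47,0,0]
    - [0,0,0,0,-0.51,0,0]
    - [0,0,0,0,-0.51,0,0]
    - [0,0,0,0,-0.51,0,0]
    - [0,0,0,0,-0.51,0,0]

```text
time: 3.5
ee_pos: [0.5779, 0.0285, 0.2406]
eef_rot: [-0.067, 0.704, 0.067, 0.704]
ft_force: [0.2, 0.3, -0.9]
width: 0.0872
```

Run:
```python
from h import *
s=read_state(); im=camera('wrist'); cv2.imwrite('pics/w4.png',im[:,:,::-1]); crop(im,240,40,440,240,3,'w4c.png')
print(s['time'],s['ee_pos'],abs(s['joint_vel']).max(),s['joint_positions'])
```

```text
3.5 [0.5779 0.0285 0.2406] 0.004381488628816755 [ 0.5019  0.3107 -0.7731  1.5295  0.219   1.3905 -0.098 ]
```

View pics/w4.png

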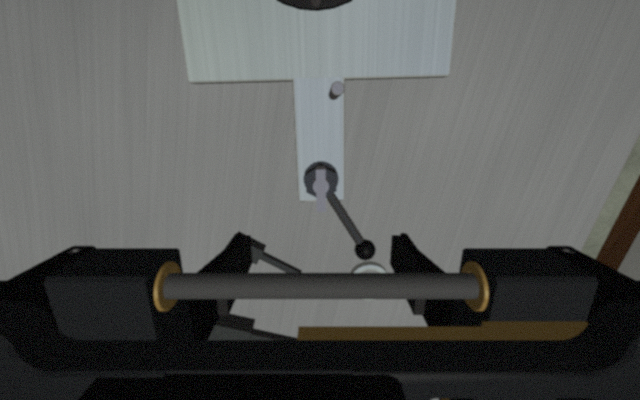

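View pics/w4c.png

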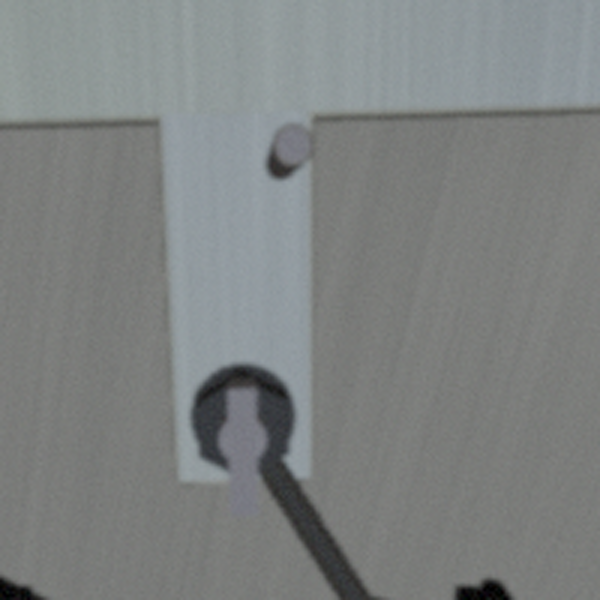

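The wrist view over the screw shows the blade upright near (321,190), the pin top at (337,89), the lug to the left and right of it, and the ball at (365,249). I'll zoom in to measure the blade.

Run:
```python
from h import *
im=cv2.imread('pics/w4.png')[:,:,::-1]; 
cr=im[155:225,285:365]; 
a=cv2.resize(cr,None,fx=8,fy=8,interpolation=cv2.INTER_CUBIC); a=cv2.normalize(a,None,0,255,cv2.NORM_MINMAX); cv2.imwrite('pics/w4d.png',a[:,:,::-1])
for r in range(163,216,3): print(r, im[r,306:338].astype(int).sum(1)//3)
```

```text
163 [153 152 154 150 145 138 114  90  73  65  58  53  37  38  42  39  51  49
  56  60  71  76  95 114 132 143 150 153 155 154 150 154]
166 [151 140 122  94  71  57  49  45  47  37  39  47  47  52  45  49  49  53
  47  38  33  43  48  52  54  67  87 114 138 149 151 153]
169 [ 99  70  48  45  28  34  31  38  51  60  78  92  90  93  94  98  94  97
  97  77  58  44  39  25  30  29  36  41  62  95 133 150]
172 [ 48  35  33  45  51  53  58  55  65  87 112 123 124 125 125 123 123 125
 120 100  74  61  53  55  56  53  48  44  41  46  80 120]
175 [ 49  58  57  58  60  52  61  61  62  90 114 124 127 125 124 124 125 122
 119 100  75  61  59  63  62  61  54  55  54  57  61  92]
178 [ 57  59  61  57  61  57  60  59  59  82 113 124 124 123 124 125 126 123
 117 102  69  63  60  58  59  59  60  59  58  51  64  73]
181 [ 58  59  54  56  54  58  61  66  89 113 120 124 124 121 124 124 121 123
 121 121 107  85  63  60  60  57  54  58  54  55  59  88]
184 [ 60  62  59  54  63  59  78 105 120 121 126 122 123 123 125 122 129 124
 124 121 125 119 104  76  60  64  56  56  60  63  77 110]
187 [ 93  64  55  57
[... 629 characters left out ...]
  61  55  51  51  49  68]
202 [123 121 123 124 122 120 118 124 125 123 124 124 126 124 122 123 126 127
 123 124 124 117 104  72  55  53  51  54  53  49  50  51]
205 [120 120 122 122 119 118 119 121 125 121 123 124 125 124 127 122 126 124
 124 126 122 124 122 118  96  68  54  45  58  49  60  56]
208 [117 121 123 119 118 117 122 124 122 125 128 122 126 124 123 123 123 122
 123 121 124 120 122 120 123 117  98  68  50  48  54  57]
211 [122 123 121 118 118 120 121 122 124 121 124 122 121 123 122 124 124 124
 125 126 122 118 119 121 124 122 124 118  96  69  56  50]
214 [125 120 121 118 121 120 124 122 125 125 122 122 123 123 121 123 120 123
 122 123 122 121 117 123 124 123 125 121 124 120  97  72]
```

View pics/w4d.png

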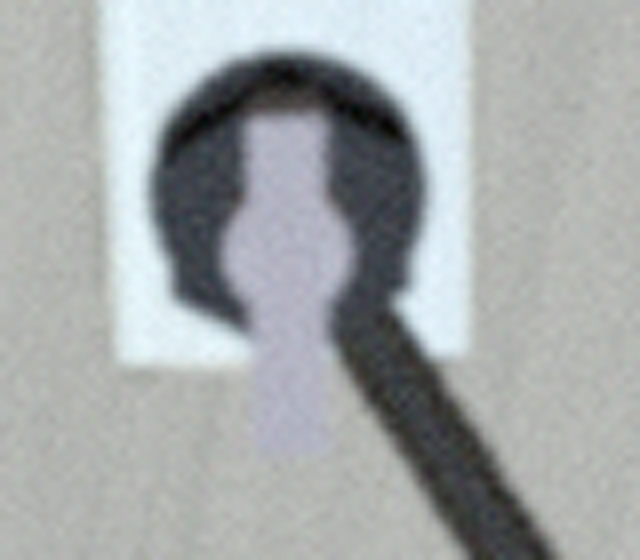

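Run:
```python
from h import *
s=read_state(); c=cam('wrist',s); R0=R.from_quat(s['eef_rot']).as_matrix()
D=lambda x,y:(x/8+285-.44,y/8+155-.44)
C=lambda x,y:(x/3+240-.33,y/3+40-.33)
b=plane([D(243,113),D(328.5,113),D(329,452),D(254,452)],.112,c)
print('blade',b[:,:2],np.linalg.norm(b-np.roll(b,-1,0),axis=1),b.mean(0))
f,n=(b[0]+b[1])/2,(b[2]+b[3])/2; print('blade yaw',np.degrees(np.arctan2(*(f-n)[1::-1])), 'left',np.degrees(np.arctan2(*(b[0]-b[3])[1::-1])),'right',np.degrees(np.arctan2(*(b[1]-b[2])[1::-1])))
print('shank centre', plane([D(288,246)],.092,c), (plane([D(221,246)],.092,c)-plane([D(355,246)],.092,c)))
pin=plane([C(292,146)],.137,c)[0]; print('pin',pin, pin-b.mean(0),'yaw stand',np.degrees(np.arctan2(*(pin-b.mean(0))[1::-1]))-np.degrees(np.arctan2(98.5,17)), np.linalg.norm((pin-b.mean(0))[:2]))
L=plane([C(160,121),C(180,483),C(313,118),C(312,478),C(0,125),C(600,111)],.05,c); d=L[0]-L[1];e=L[2]-L[3];g=L[5]-L[4]
print('lug',np.degrees(np.arctan2(d[1],d[0])),np.degrees(np.arctan2(e[1],e[0])),'plate edge',np.degrees(np.arctan2(g[1],g[0])), np.linalg.norm(L[1]-L[3]))
im=cv2.imread('pics/w4.png'); m=(im.max(2)<45).astype(np.uint8); m[:,:350]=0; m[:,380:]=0; m[262:]=0
k,l,st,ce=cv2.connectedComponentsWithStats(m); print(st[1:],ce[1:])
ball=plane([(365,249)],.08,c)[0]; print('ball',ball, np.linalg.norm((ball-b.mean(0))[:2]), np.degrees(np.arctan2(*(ball-b.mean(0))[1::-1])))
print('blade in tool',(b.mean(0)-s['ee_pos'])@R0, 'tool yaw',np.degrees(np.arctan2(R0[1,2],R0[0,2])))
```

```text
blade [[0.5659 0.0533]
 [0.5767 0.0553]
 [0.5857 0.0102]
 [0.5758 0.0083]] [0.011  0.046  0.0101 0.046 ] [0.576  0.0318 0.112 ]
blade yaw 101.7652538022828 left 102.33028776830446 right 101.200019967688
shank centre [[0.5758 0.0323 0.092 ]] [[-0.0184 -0.0035  0.    ]]
pin [0.5716 0.1307 0.137 ] [-0.0045  0.0989  0.025 ] yaw stand 12.369550197211865 0.0990048199358071
lug 102.62555227428538 102.02066418529822 plate edge 12.05434845742873 0.056695414319209776
[[350   0   1   1   1]
 [356 240  18  19 270]] [[350.       0.    ]
 [364.6889 249.3111]]
ball [ 0.6459 -0.0401  0.08  ] 0.10027564999345526 -45.83694887500797
blade in tool [ 0.1286  0.0035 -0.0013] tool yaw 10.830141962520194
```

The blade centre is (0.576, 0.032) at yaw 101.8°. The pin distance comes out at 99 mm and the ball radius at 100 mm, so the sizes agree. The nut is at about 0.18 rad. Now I'll go back for the key.

Run:
```python
from h import *
print(row([.4806,-.2517,.10],-94.2))
```

```text
(array([ 140.6, -257. , -148.2]), array([1.8331, 0.0003, 0.0001]))
```

>>> arm_command:
  targets:
    - [0,5,-12,-7,0.08,0,0]
    - [0,15,-35,-20,0.2,0,0]
    - [0,30,-65,-37,0.34,0,0]
    - [0,46,-95,-55,0.48,0,0]
    - [0,62,-125,-72,0.62,0,0]
    - [0,78,-155,-90,0.76,0,0]
    - [0,94,-185,-107,0.9,0,0]
    - [0,110,-215,-124,1.04,0,0]
    - [0,126,-240,-138,1.18,0,0]
    - [0,140,-257,-148,1.32,0,0]

```text
time: 4.55
ee_pos: [0.4799, -0.254, 0.0998]
eef_rot: [0.381, 0.596, -0.381, 0.596]
ft_force: [-0.5, 0.1, 0.1]
width: 0.0871
```

>>> arm_command:
  targets:
    - [0,0,0,0,0.13,0,0]
    - [0,0,0,0,0.26,0,0]
    - [0,0,0,0,0.38,0,0]
    - [0,0,0,0,0.47,0,0]
    - [0,0,0,0,0.513,0,0]
    - [0,0,0,0,0.513,0,0]
    - [0,0,0,0,0.513,0,0]
    - [0,0,0,0,0.513,0,0]

```text
time: 5.35
ee_pos: [0.4811, -0.2516, 0.1006]
eef_rot: [0.517, 0.482, -0.517, 0.482]
ft_force: [1.1, -0.2, 0.2]
width: 0.0868
```

Run:
```python
from h import *
s=read_state(); im=camera('wrist'); cv2.imwrite('pics/w5.png',im[:,:,::-1]); crop(im,240,0,400,240,2.5,'w5c.png')
print(s['time'],s['ee_pos'],abs(s['joint_vel']).max(),s['ft_force'])
print(row([.4806,-.2517,.005],-94.2))
```

```text
5.35 [ 0.4811 -0.2516  0.1006] 0.004812726911442582 [ 1.0568 -0.2252  0.1841]
(array([95.6, -0.5,  0.1]), array([ 0.0018,  0.0001, -0.0001]))
```

View pics/w5c.png

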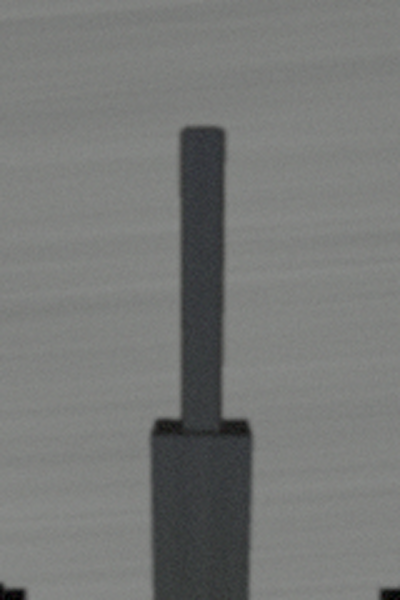

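>>> arm_command:
  targets:
    - [0,10,0,0,0,0,0]
    - [0,28,0,0,0,0,0]
    - [0,46,0,0,0,0,0]
    - [0,64,0,0,0,0,0]
    - [0,80,0,0,0,0,0]
    - [0,90,0,0,0,0,0]
    - [0,95,-0.5,0,0.002,0,0]
    - [0,95,-0.5,0,0.002,0,0]
    - [0,95,-0.5,0,0.002,0,0]
    - [0,95,-0.5,0,0.002,0,0]

```text
time: 6.4
ee_pos: [0.4811, -0.2519, 0.0063]
eef_rot: [0.518, 0.481, -0.518, 0.482]
ft_force: [-0.9, -0.9, 0.9]
width: 0.0868
```

>>> arm_command:
  targets:
    - [255,0,0,0,0,0,0]
    - [255,0,0,0,0,0,0]
    - [255,0,0,0,0,0,0]
    - [255,0,0,0,0,0,0]
    - [255,0,0,0,0,0,0]
    - [255,0,0,0,0,0,0]
    - [255,0,0,0,0,0,0]
    - [255,0,0,0,0,0,0]
  newtons: 40

```text
time: 7.2
ee_pos: [0.4806, -0.2516, 0.0055]
eef_rot: [-0.518, -0.481, 0.518, -0.481]
ft_force: [-0.5, 0.1, -0.3]
width: 0.0336
```

>>> arm_command:
  targets:
    - [255,-6,0,0,0,0,0]
    - [255,-20,0,0,0,0,0]
    - [255,-40,0,0,0,0,0]
    - [255,-65,0,0,0,0,0]
    - [255,-90,0,0,0,0,0]
    - [255,-115,0,0,0,0,0]
    - [255,-140,0,0,0,0,0]
    - [255,-160,0,0,0,0,0]
    - [255,-170,0,0,0,0,0]
    - [255,-170,0,0,0,0,0]

```text
time: 8.2
ee_pos: [0.4812, -0.2518, 0.1773]
eef_rot: [0.518, 0.48, -0.518, 0.482]
ft_force: [0.1, 1.2, -2.6]
width: 0.0336
```

Run:
```python
from h import *
s=read_state()
print(s['time'],s['ee_pos'],abs(s['joint_vel']).max(),s['ft_force'],s['width'])
print(row([.576,.0318,.175],11.8))
```

```text
8.2 [ 0.4812 -0.2518  0.1773] 0.03792836548126608 [ 0.0776  1.1654 -2.6031] 0.033599159057125974
(array([   2.1,   73.5, -289.9]), array([-1.8509,  0.0032, -0.0006]))
```

>>> arm_command:
  targets:
    - [255,0,4,-15,-0.08,0,0]
    - [255,0,10,-40,-0.2,0,0]
    - [255,0,18,-72,-0.34,0,0]
    - [255,0,26,-105,-0.48,0,0]
    - [255,0,35,-138,-0.62,0,0]
    - [255,0,43,-171,-0.76,0,0]
    - [255,0,51,-204,-0.9,0,0]
    - [255,0,60,-237,-1.04,0,0]
    - [255,0,68,-268,-1.18,0,0]
    - [255,0,73,-290,-1.32,0,0]

```text
time: 9.2
ee_pos: [0.5746, 0.0348, 0.1744]
eef_rot: [0.112, 0.699, -0.111, 0.698]
ft_force: [-0.5, 0.8, -3.6]
width: 0.034
```

>>> arm_command:
  targets:
    - [255,0,0,0,-0.13,0,0]
    - [255,0,0,0,-0.26,0,0]
    - [255,0,0,0,-0.38,0,0]
    - [255,0,0,0,-0.48,0,0]
    - [255,0,0,0,-0.531,0,0]
    - [255,0,0,0,-0.531,0,0]
    - [255,0,0,0,-0.531,0,0]
    - [255,0,0,0,-0.531,0,0]

```text
time: 10.0
ee_pos: [0.5747, 0.0321, 0.1751]
eef_rot: [-0.072, 0.704, 0.072, 0.703]
ft_force: [-0.6, -0.2, -2.8]
width: 0.0333
```

Run:
```python
from h import *
s=read_state(); im=camera('wrist'); cv2.imwrite('pics/w6.png',im[:,:,::-1]); crop(im,240,0,400,240,2.5,'w6c.png')
cv2.imwrite('pics/w6s.png',camera('scene')[:,:,::-1]);
print(s['time'],s['ee_pos'],abs(s['joint_vel']).max(),s['ft_force'])
```

```text
10.0 [0.5747 0.0321 0.1751] 0.005094537432165171 [-0.6453 -0.2036 -2.8083]
```

View pics/w6c.png

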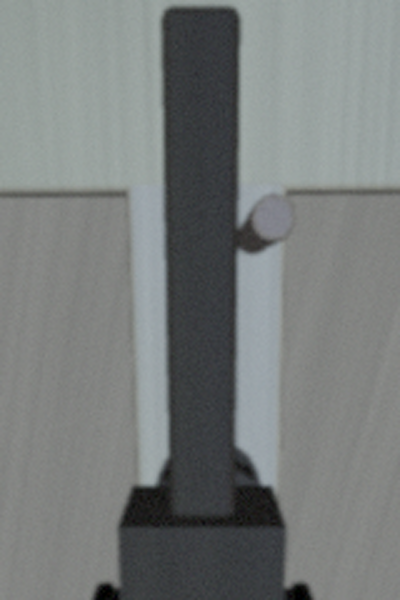

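View pics/w6s.png

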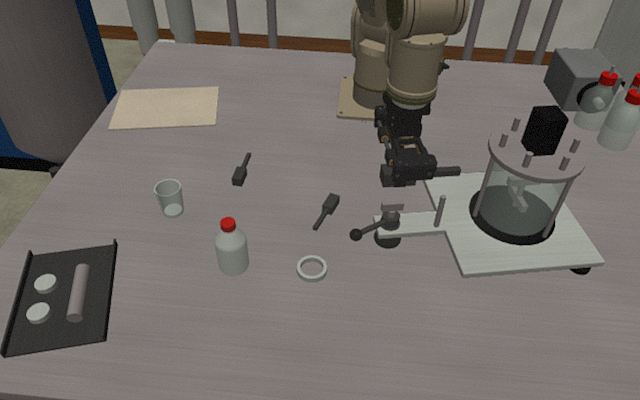

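In the wrist view the key is held with its arm straight ahead. The tip is at full pixel (320,3), the block's front edge is near row 210, and the pin top is at (349,86). I'll measure the key in tool coordinates.

Run:
```python
from h import *
s=read_state(); c=cam('wrist',s); R0=R.from_quat(s['eef_rot']).as_matrix()
C=lambda x,y:(x/2.5+240-.3,y/2.5-.3)
z0=s['ee_pos'][2]
A=plane([C(163,9),C(240,9),C(172,517),C(236,517)],z0+.0195,c); B=plane([C(119,525),C(286,525)],z0+.0265,c)
t=lambda P:(P-s['ee_pos'])@R0
print('arm in tool',t(A)); print('block front',t(B))
print('R0',R0)
pin=plane([C(273,217)],.137,c)[0];print('pin',pin)
sc=np.array([.576,.0318])
```

```text
arm in tool [[-0.0195  0.1258 -0.0079]
 [-0.0195  0.1258  0.0054]
 [-0.0195  0.0338 -0.0075]
 [-0.0195  0.0338  0.0059]]
block front [[-0.0265  0.0344 -0.0178]
 [-0.0265  0.0344  0.0156]]
R0 [[-0.0002 -0.2038  0.979 ]
 [-0.0001  0.979   0.2038]
 [-1.     -0.0001 -0.0002]]
pin [0.5719 0.1311 0.137 ]
```

>>> arm_command:
  targets:
    - [255,5,-0.6,1.9,0,0,0]
    - [255,12,-0.6,1.9,0,0,0]
    - [255,20,-0.6,1.9,0,0,0]
    - [255,28,-0.6,1.9,0,0,0]
    - [255,35,-0.6,1.9,0,0,0]
    - [255,35,-0.6,1.9,0,0,0]
    - [255,35,-0.6,1.9,0,0,0]
    - [255,35,-0.6,1.9,0,0,0]

```text
time: 10.9
ee_pos: [0.5771, 0.0321, 0.1409]
eef_rot: [-0.073, 0.703, 0.073, 0.704]
ft_force: [0.5, 0.3, -2.5]
width: 0.0339
```

Run:
```python
from h import *
s=read_state(); im=camera('wrist'); cv2.imwrite('pics/w7.png',im[:,:,::-1]); crop(im,240,0,400,240,2.5,'w7c.png')
R0=R.from_quat(s['eef_rot']).as_matrix()
print(s['time'],s['ee_pos'],abs(s['joint_vel']).max(),s['ft_force'],s['torque'],np.degrees(np.arctan2(R0[1,2],R0[0,2])))
```

```text
10.9 [0.5771 0.0321 0.1409] 0.0029363770176028124 [ 0.5049  0.3032 -2.5239] [-0.0315 -0.0774  0.018 ] 11.803079321386928
```

View pics/w7c.png

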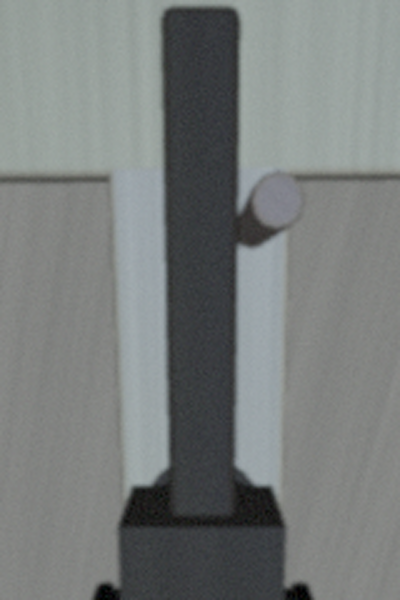

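Run:
```python
from h import *
s=read_state(); c=cam('wrist',s); R0=R.from_quat(s['eef_rot']).as_matrix()
C=lambda x,y:(x/2.5+240-.3,y/2.5-.3)
P=plane([C(278.5,200),C(253,200),C(304,200)],.137,c); print((P-s['ee_pos'])@R0)
A=plane([C(163,9),C(240,9),C(168,200),C(238.5,200)],s['ee_pos'][2]+.0195,c); print((A-s['ee_pos'])@R0)
```

```text
[[0.0039 0.0978 0.0152]
 [0.0039 0.0978 0.0098]
 [0.0039 0.0978 0.0207]]
[[-0.0195  0.1258 -0.0079]
 [-0.0195  0.1258  0.0054]
 [-0.0195  0.0953 -0.0075]
 [-0.0195  0.0953  0.0056]]
```

The pin sits 16.3 mm from the arm's centreline against 16.3 mm expected, so the lateral fit looks right. Descending.

>>> arm_command:
  targets:
    - [255,5,-0.4,0,0,0,0]
    - [255,10,-0.4,0,0,0,0]
    - [255,15,-0.4,0,0,0,0]
    - [255,19,-0.4,0,0,0,0]
    - [255,21,-0.4,0,0,0,0]
    - [255,23,-0.4,0,0,0,0]
    - [255,24.5,-0.4,0,0,0,0]
    - [255,26,-0.4,0,0,0,0]
    - [255,27,-0.4,0,0,0,0]
    - [255,27,-0.4,0,0,0,0]

```text
time: 11.95
ee_pos: [0.5769, 0.0316, 0.1135]
eef_rot: [-0.073, 0.703, 0.073, 0.703]
ft_force: [0.5, 0.3, -2.4]
width: 0.0338
```

>>> arm_command:
  targets:
    - [255,2,0,0,0,0,0]
    - [255,4,0,0,0,0,0]
    - [255,6,0,0,0,0,0]
    - [255,8,0,0,0,0,0]
    - [255,9.5,0,0,0,0,0]
    - [255,11,0,0,0,0,0]
    - [255,12,0,0,0,0,0]
    - [255,12.5,0,0,0,0,0]
    - [255,12.5,0,0,0,0,0]

```text
time: 12.85
ee_pos: [0.5769, 0.0316, 0.101]
eef_rot: [-0.073, 0.703, 0.073, 0.703]
ft_force: [-0.0, 0.4, -2.2]
width: 0.0342
```

>>> arm_command:
  targets:
    - [255,0.5,0,0,0,0,0]
    - [255,1,0,0,0,0,0]
    - [255,1.5,0,0,0,0,0]
    - [255,1.5,0,0,0,0,0]

```text
time: 13.25
ee_pos: [0.5771, 0.0316, 0.1005]
eef_rot: [-0.073, 0.703, 0.072, 0.703]
ft_force: [-3.9, -0.8, 9.0]
width: 0.0333
```

>>> arm_command:
  targets:
    - [255,-1,0,0,0,0,0]
    - [255,-1,0,0,0,0,0]
    - [120,-1,0,0,0,0,0]
    - [60,-1,0,0,0,0,0]
    - [60,-1,0,0,0,0,0]
    - [60,-1,0,0,0,0,0]
    - [60,-1,0,0,0,0,0]

```text
time: 13.95
ee_pos: [0.577, 0.0316, 0.1005]
eef_rot: [-0.073, 0.703, 0.073, 0.703]
ft_force: [-0.8, -0.3, -0.6]
width: 0.0633
```

Run:
```python
from h import *
s=read_state(); im=camera('wrist'); cv2.imwrite('pics/w8.png',im[:,:,::-1]); crop(im,220,0,420,250,2.3,'w8c.png')
print(s['time'],s['ee_pos'],s['ft_force'],s['width'])
```

```text
13.95 [0.577  0.0316 0.1005] [-0.7695 -0.3259 -0.5978] 0.06328059067258902
```

View pics/w8c.png

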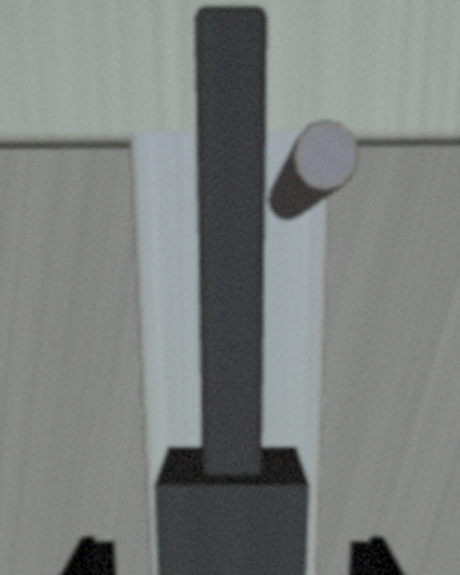

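The key is seated, with its arm to the left of the pin and no load on the gripper. Next I lift clear, shut the fingers and go to the trailing side of the ball.

>>> arm_command:
  targets:
    - [60,-5,0,0,0,0,0]
    - [60,-15,0,0,0,0,0]
    - [60,-30,0,0,0,0,0]
    - [60,-45,0,0,0,0,0]
    - [60,-60,0,0,0,0,0]
    - [60,-72,0,0,0,0,0]
    - [60,-78,0,0,0,0,0]
    - [150,-80,0,0,0,0,0]
    - [255,-80,0,0,0,0,0]

```text
time: 14.9
ee_pos: [0.5769, 0.0315, 0.1805]
eef_rot: [-0.073, 0.703, 0.073, 0.703]
ft_force: [0.5, -0.8, -0.9]
width: 0.057
```

Run:
```python
from h import *
s=read_state()
print(s['time'],s['ee_pos'],s['ft_force'],s['width'])
print(row([.668,-.019,.17],-46))
c=cam('top');print('ring',plane([(313,142)],.014,c))
cv2.imwrite('pics/w9.png',camera('wrist')[:,:,::-1])
```

```text
14.9 [0.5769 0.0315 0.1805] [ 0.5497 -0.8258 -0.8987] 0.05699846975541552
(array([ 10.5, -68.1,  78.8]), array([ 1.0088, -0.0001,  0.0002]))
ring [[ 0.6829 -0.127   0.014 ]]
```

View pics/w9.png

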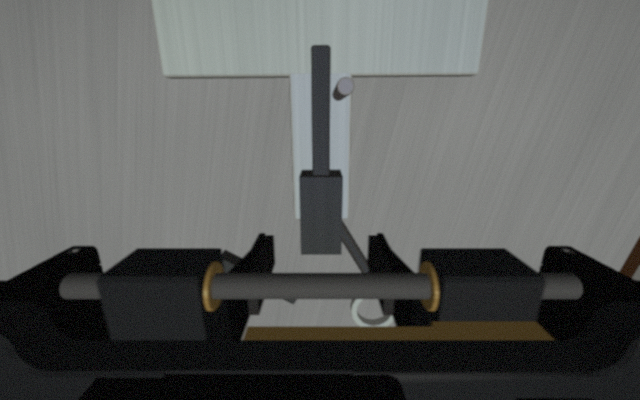

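The picture shows the key staying on the head, block at (321,210), arm up to (320,48), with the pin at (344,88) to its right. Moving to the ball.

>>> arm_command:
  targets:
    - [255,0,-4,5,0.06,0,0]
    - [255,0,-12,14,0.18,0,0]
    - [255,0,-22,26,0.32,0,0]
    - [255,0,-32,38,0.46,0,0]
    - [255,0,-42,50,0.6,0,0]
    - [255,0,-52,61,0.74,0,0]
    - [255,0,-60,70,0.87,0,0]
    - [255,0,-66,77,0.97,0,0]
    - [255,0,-68,79,1.009,0,0]
    - [255,0,-68,79,1.009,0,0]

```text
time: 15.95
ee_pos: [0.6681, -0.0191, 0.1794]
eef_rot: [0.276, 0.651, -0.277, 0.65]
ft_force: [-0.4, 0.2, 0.9]
width: 0.0003
```

>>> arm_command:
  targets:
    - [255,6,0,0,0,0,0]
    - [255,16,0,0,0,0,0]
    - [255,28,0,0,0,0,0]
    - [255,40,0,0,0,0,0]
    - [255,40,0,0,0,0,0]
    - [255,40,0,0,0,0,0]
    - [255,40,0,0,0,0,0]

```text
time: 16.65
ee_pos: [0.6685, -0.0187, 0.1411]
eef_rot: [0.276, 0.651, -0.276, 0.651]
ft_force: [-0.5, -0.2, -0.1]
width: 0.0003
```

Run:
```python
from h import *
s=read_state()
print(s['time'],s['ee_pos'],s['ft_force'],s['width'],s['joint_positions'])
cv2.imwrite('pics/w10.png',camera('wrist')[:,:,::-1]);im=camera('scene');crop(im,300,80,500,280,3,'s10.png')
```

```text
16.65 [ 0.6685 -0.0187  0.1411] [-0.5261 -0.1736 -0.0654] 0.00031197047938996713 [ 0.3427  0.5352 -0.5408  1.4121  0.2786  1.2697 -1.0215]
```

View pics/w10.png

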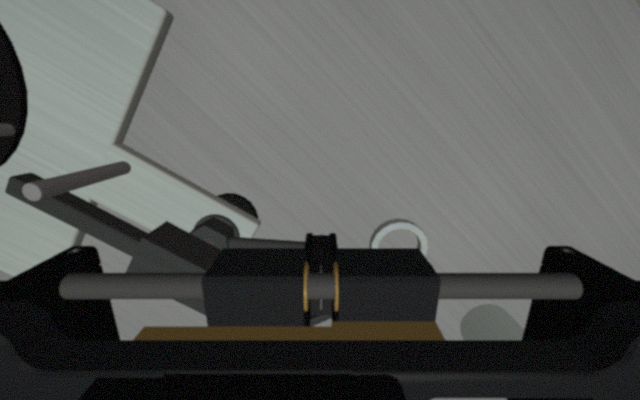

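View pics/s10.png

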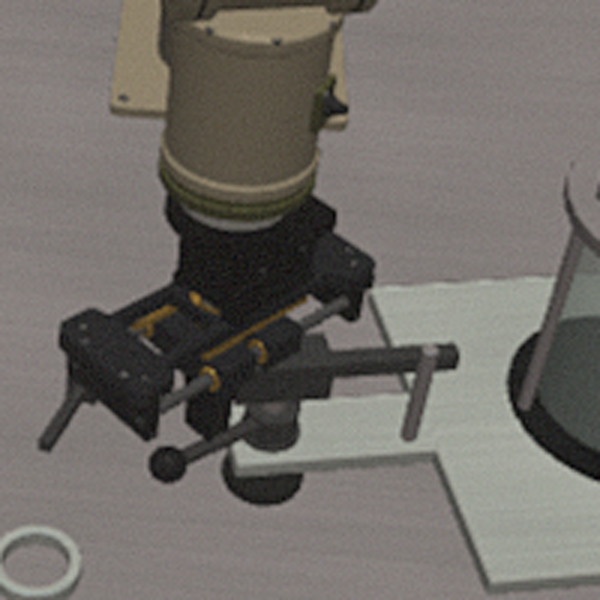

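The wrist view shows the fingers shut at (321,280), with the pin and key to the left. The scene crop shows the ball free at (168,463), beyond the fingers. Descending on the trailing side.

>>> arm_command:
  targets:
    - [255,8,0,0,0,0,0]
    - [255,20,0,0,0,0,0]
    - [255,32,0,0,0,0,0]
    - [255,44,0,0,0,0,0]
    - [255,54,0,0,0,0,0]
    - [255,62,0,0,0,0,0]
    - [255,67,0,0,0,0,0]
    - [255,69,0,0,0,0,0]
    - [255,69,0,0,0,0,0]
    - [255,69,0,0,0,0,0]

```text
time: 17.75
ee_pos: [0.6685, -0.0188, 0.0721]
eef_rot: [0.276, 0.651, -0.276, 0.651]
ft_force: [-0.2, 0.0, -0.8]
width: 0.0
```

Run:
```python
from h import *
s=read_state()
print(s['time'],s['ee_pos'],s['ft_force'])
im=camera('scene');crop(im,300,100,500,280,3.5,'s11.png')
O=np.array([.576,.0318]); d=s['ee_pos'][:2]-O
print('polar',np.hypot(*d),np.degrees(np.arctan2(d[1],d[0])))
```

```text
17.75 [ 0.6685 -0.0188  0.0721] [-0.2006  0.0235 -0.7605]
polar 0.10543281118606797 -28.651903853724892
```

View pics/s11.png

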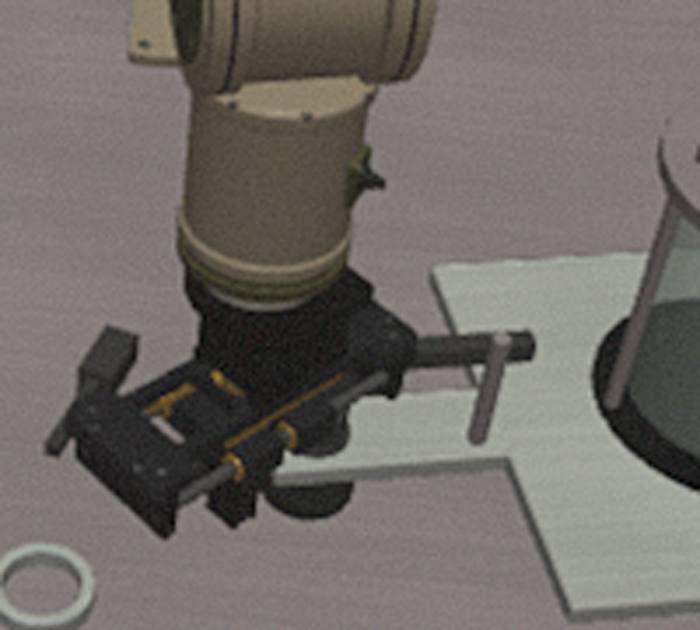

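>>> arm_command:
  targets:
    - [255,0,-4,-0.3,0,0,0]
    - [255,0,-7,-0.6,0,0,0]
    - [255,0,-8.4,-0.6,0,0,0]
    - [255,0,-10.4,-0.2,0.02,0,0]
    - [255,0,-12.4,0.2,0.04,0,0]
    - [255,0,-14.4,0.6,0.06,0,0]
    - [255,0,-16.5,0.9,0.08,0,0]
    - [255,0,-18.5,1.2,0.1,0,0]
    - [255,0,-20.5,1.4,0.12,0,0]

```text
time: 18.7
ee_pos: [0.6546, -0.0339, 0.0717]
eef_rot: [0.316, 0.633, -0.315, 0.633]
ft_force: [1.6, 1.5, -0.3]
width: 0.0006
```

```bash
cat >> h.py <<'E'
def sweep(Y,step,n,Z=100.,O=(.576,.0318),lag=0.):
    """rows rotating the tool rigidly about the screw axis; p=(Y,Z) wanted in tool frame"""
    s=read_state(); R0=R.from_quat(s['eef_rot']).as_matrix(); yaw=np.arctan2(R0[1,2],R0[0,2])
    d=np.array([s['ee_pos'][0]-O[0],s['ee_pos'][1]-O[1],0])@R0*1e3
    f=s['ft_force']; th=yaw
    tang=np.array([np.sin(th),-np.cos(th),0]); rad=np.array([np.cos(th),np.sin(th),0])
    print('t %.2f yaw %.1f (%.3f) p(y,z) %.1f %.1f zTCP %.4f'%(s['time'],np.degrees(yaw),yaw,d[1],d[2],s['ee_pos'][2]),'F tang %.1f rad %.1f z %.1f'%(f@tang,f@rad,f[2]),'j',s['joint_positions'].round(2))
    for k in range(1,n+1):
        a=step*k; print([round(Y*np.cos(a)-Z*np.sin(a)-d[1],1),round(Y*np.sin(a)+Z*np.cos(a)-d[2],1),round(a,3)])
E
python3 -c "
from h import *
sweep(23,.04,10)"
```

```text
t 18.70 yaw -53.0 (-0.924) p(y,z) 23.2 99.8 zTCP 0.0717 F tang -2.2 rad -0.2 z -0.3 j [ 0.35  0.57 -0.5   1.52  0.29  1.13 -1.13]
[np.float64(-4.2), np.float64(1.0), 0.04]
[np.float64(-8.3), np.float64(1.7), 0.08]
[np.float64(-12.3), np.float64(2.2), 0.12]
[np.float64(-16.4), np.float64(2.6), 0.16]
[np.float64(-20.5), np.float64(2.8), 0.2]
[np.float64(-24.6), np.float64(2.8), 0.24]
[np.float64(-28.7), np.float64(2.6), 0.28]
[np.float64(-32.8), np.float64(2.3), 0.32]
[np.float64(-36.9), np.float64(1.9), 0.36]
[np.float64(-40.9), np.float64(1.2), 0.4]
```

Contact, with a reaction of about 2 N. Sweeping on.

>>> arm_command:
  targets:
    - [255,0,-4.2,1.0,0.04,0,0]
    - [255,0,-8.3,1.7,0.08,0,0]
    - [255,0,-12.3,2.2,0.12,0,0]
    - [255,0,-16.4,2.6,0.16,0,0]
    - [255,0,-20.5,2.8,0.2,0,0]
    - [255,0,-24.6,2.8,0.24,0,0]
    - [255,0,-28.7,2.6,0.28,0,0]
    - [255,0,-32.8,2.3,0.32,0,0]
    - [255,0,-36.9,1.9,0.36,0,0]
    - [255,0,-40.9,1.2,0.4,0,0]

```text
time: 19.7
ee_pos: [0.6225, -0.0595, 0.0717]
eef_rot: [0.435, 0.557, -0.435, 0.558]
ft_force: [2.3, 1.7, 0.4]
width: 0.0008
```

```bash
python3 -c "
from h import *
sweep(23,.04,10)
cv2.imwrite('pics/w12.png',camera('wrist')[:,:,::-1])
crop(camera('top'),190,120,390,270,3.8,'t12.png')"
```

```text
t 19.70 yaw -75.9 (-1.325) p(y,z) 22.9 99.9 zTCP 0.0717 F tang -2.7 rad -1.1 z 0.4 j [ 0.36  0.49 -0.43  1.61  0.22  1.09 -1.46]
[np.float64(-4.0), np.float64(1.0), 0.04]
[np.float64(-8.0), np.float64(1.7), 0.08]
[np.float64(-12.1), np.float64(2.2), 0.12]
[np.float64(-16.2), np.float64(2.5), 0.16]
[np.float64(-20.3), np.float64(2.7), 0.2]
[np.float64(-24.4), np.float64(2.7), 0.24]
[np.float64(-28.5), np.float64(2.6), 0.28]
[np.float64(-32.6), np.float64(2.3), 0.32]
[np.float64(-36.6), np.float64(1.8), 0.36]
[np.float64(-40.7), np.float64(1.2), 0.4]
```

View pics/t12.png

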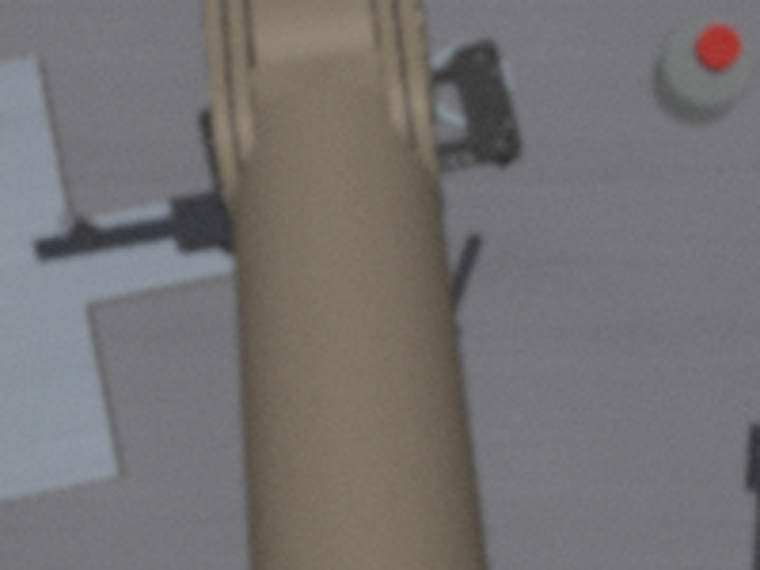

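View pics/w12.png

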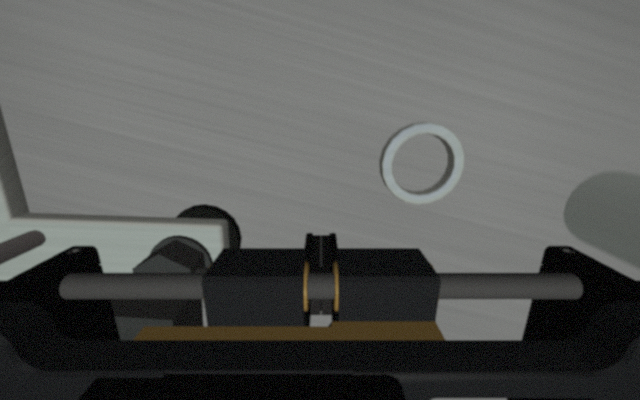

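The top view shows the key still on the head with its arm along the lug at the pin. The push is steady at about 3 N. Continuing.

>>> arm_command:
  targets:
    - [255,0,-4.0,1.0,0.04,0,0]
    - [255,0,-8.0,1.7,0.08,0,0]
    - [255,0,-12.1,2.2,0.12,0,0]
    - [255,0,-16.2,2.5,0.16,0,0]
    - [255,0,-20.3,2.7,0.2,0,0]
    - [255,0,-24.4,2.7,0.24,0,0]
    - [255,0,-28.5,2.6,0.28,0,0]
    - [255,0,-32.6,2.3,0.32,0,0]
    - [255,0,-36.6,1.8,0.36,0,0]
    - [255,0,-40.7,1.2,0.4,0,0]

```text
time: 20.8
ee_pos: [0.5837, -0.0704, 0.0716]
eef_rot: [0.537, 0.46, -0.536, 0.46]
ft_force: [3.5, 1.9, 0.0]
width: 0.0003
```

```bash
python3 -c "
from h import *
sweep(23,.02,5)"
```

```text
t 20.80 yaw -98.7 (-1.724) p(y,z) 23.1 99.9 zTCP 0.0716 F tang -3.2 rad -2.4 z 0.0 j [ 0.35  0.41 -0.37  1.71  0.17  1.05 -1.8 ]
[np.float64(-2.1), np.float64(0.6), 0.02]
[np.float64(-4.1), np.float64(1.0), 0.04]
[np.float64(-6.2), np.float64(1.3), 0.06]
[np.float64(-8.2), np.float64(1.7), 0.08]
[np.float64(-10.2), np.float64(1.9), 0.1]
```

>>> arm_command:
  targets:
    - [255,0,-2.1,0.3,0.02,0,0]
    - [255,0,-4.1,0.7,0.04,0,0]
    - [255,0,-6.2,1.0,0.06,0,0]
    - [255,0,-8.2,1.4,0.08,0,0]
    - [255,0,-10.2,1.6,0.1,0,0]
    - [255,0,-12.2,1.8,0.12,0,0]
    - [255,0,-14.2,2.0,0.14,0,0]

```text
time: 21.5
ee_pos: [0.569, -0.0706, 0.0716]
eef_rot: [0.568, 0.421, -0.568, 0.422]
ft_force: [2.7, 3.3, -0.3]
width: 0.0002
```

```bash
python3 -c "
from h import *
sweep(23,.01,10)"
```

```text
t 21.50 yaw -106.8 (-1.865) p(y,z) 22.9 100.0 zTCP 0.0716 F tang -1.6 rad -4.0 z -0.3 j [ 0.34  0.38 -0.35  1.75  0.15  1.04 -1.93]
[np.float64(-0.9), np.float64(0.2), 0.01]
[np.float64(-1.9), np.float64(0.4), 0.02]
[np.float64(-2.9), np.float64(0.6), 0.03]
[np.float64(-4.0), np.float64(0.8), 0.04]
[np.float64(-5.0), np.float64(1.0), 0.05]
[np.float64(-6.0), np.float64(1.2), 0.06]
[np.float64(-7.0), np.float64(1.4), 0.07]
[np.float64(-8.0), np.float64(1.5), 0.08]
[np.float64(-9.0), np.float64(1.7), 0.09]
[np.float64(-10.0), np.float64(1.8), 0.1]
```

>>> arm_command:
  targets:
    - [255,0,-0.9,-0.5,0.01,0,0]
    - [255,0,-1.9,-0.6,0.02,0,0]
    - [255,0,-2.9,-0.4,0.03,0,0]
    - [255,0,-4.0,-0.2,0.04,0,0]

```text
time: 21.9
ee_pos: [0.5652, -0.0699, 0.0716]
eef_rot: [-0.576, -0.41, 0.576, -0.41]
ft_force: [2.7, -1.1, 0.4]
width: -0.0
```

```bash
python3 -c "
from h import *
sweep(23,.01,6,Z=99)"
```

```text
t 21.90 yaw -109.1 (-1.904) p(y,z) 23.0 99.7 zTCP 0.0716 F tang -2.9 rad 0.2 z 0.4 j [ 0.33  0.37 -0.35  1.76  0.14  1.03 -1.97]
[np.float64(-1.0), np.float64(-0.5), 0.01]
[np.float64(-2.0), np.float64(-0.2), 0.02]
[np.float64(-3.0), np.float64(-0.0), 0.03]
[np.float64(-4.0), np.float64(0.2), 0.04]
[np.float64(-5.0), np.float64(0.3), 0.05]
[np.float64(-6.0), np.float64(0.5), 0.06]
```

Radial load relieved, with about 3 N tangential. Continuing in small steps.

>>> arm_command:
  targets:
    - [255,0,-1.0,-0.1,0.01,0,0]
    - [255,0,-2.0,0.0,0.02,0,0]
    - [255,0,-3.0,0.1,0.03,0,0]
    - [255,0,-4.0,0.2,0.04,0,0]

```text
time: 22.3
ee_pos: [0.5612, -0.0689, 0.0715]
eef_rot: [-0.584, -0.398, 0.584, -0.399]
ft_force: [1.1, -5.2, 1.4]
width: 0.0008
```

>>> arm_command:
  targets:
    - [255,0,-1.0,0.1,0.01,0,0]
    - [255,0,-2.0,0.2,0.02,0,0]
    - [255,0,-3.0,0.3,0.03,0,0]

```text
time: 22.6
ee_pos: [0.5582, -0.0683, 0.0715]
eef_rot: [-0.59, -0.389, 0.59, -0.39]
ft_force: [1.2, -5.4, 1.7]
width: 0.0003
```

```bash
python3 -c "
from h import *
sweep(23,.01,4,Z=99)"
```

```text
t 22.60 yaw -113.1 (-1.975) p(y,z) 22.9 99.1 zTCP 0.0715 F tang -3.2 rad 4.5 z 1.7 j [ 0.33  0.35 -0.34  1.78  0.14  1.03 -2.04]
[np.float64(-0.9), np.float64(0.2), 0.01]
[np.float64(-1.9), np.float64(0.4), 0.02]
[np.float64(-2.9), np.float64(0.6), 0.03]
[np.float64(-3.9), np.float64(0.8), 0.04]
```

>>> arm_command:
  targets:
    - [255,0,-0.7,0.6,0.007,0,0]
    - [255,0,-1.4,0.8,0.014,0,0]
    - [255,0,-2.0,0.9,0.02,0,0]

```text
time: 22.9
ee_pos: [0.5561, -0.0679, 0.0715]
eef_rot: [-0.594, -0.384, 0.594, -0.384]
ft_force: [1.1, -4.9, 1.2]
width: 0.0004
```

>>> arm_command:
  targets:
    - [255,0,-0.7,0.15,0.007,0,0]
    - [255,0,-1.4,0.3,0.014,0,0]
    - [255,0,-2.0,0.4,0.02,0,0]

```text
time: 23.2
ee_pos: [0.5541, -0.0674, 0.0715]
eef_rot: [-0.597, -0.378, 0.598, -0.378]
ft_force: [1.0, -6.1, 0.5]
width: 0.0008
```

```bash
python3 -c "
from h import *
sweep(23,.01,4,Z=99.5)"
```

```text
t 23.20 yaw -115.4 (-2.014) p(y,z) 22.7 99.0 zTCP 0.0715 F tang -3.6 rad 5.1 z 0.5 j [ 0.32  0.34 -0.33  1.79  0.13  1.02 -2.07]
[np.float64(-0.7), np.float64(0.7), 0.01]
[np.float64(-1.7), np.float64(0.9), 0.02]
[np.float64(-2.7), np.float64(1.2), 0.03]
[np.float64(-3.7), np.float64(1.3), 0.04]
```

>>> arm_command:
  targets:
    - [255,0,-0.5,1.0,0.005,0,0]
    - [255,0,-1.0,1.4,0.01,0,0]
    - [255,0,-1.5,1.6,0.015,0,0]

```text
time: 23.5
ee_pos: [0.5523, -0.0672, 0.0715]
eef_rot: [0.6, 0.374, -0.6, 0.374]
ft_force: [1.8, -1.2, -0.0]
width: 0.0006
```

```bash
python3 -c "
from h import *
sweep(23,.01,4,Z=99.5)"
```

```text
t 23.50 yaw -116.2 (-2.028) p(y,z) 22.5 99.3 zTCP 0.0715 F tang -2.2 rad 0.2 z -0.0 j [ 0.32  0.34 -0.33  1.8   0.13  1.02 -2.09]
[np.float64(-0.5), np.float64(0.4), 0.01]
[np.float64(-1.5), np.float64(0.6), 0.02]
[np.float64(-2.5), np.float64(0.8), 0.03]
[np.float64(-3.5), np.float64(1.0), 0.04]
```

>>> arm_command:
  targets:
    - [255,0,-0.8,0.2,0.007,0,0]
    - [255,0,-1.6,0.4,0.014,0,0]
    - [255,0,-2.4,0.6,0.022,0,0]

```text
time: 23.8
ee_pos: [0.5499, -0.0667, 0.0715]
eef_rot: [0.605, 0.367, -0.604, 0.367]
ft_force: [3.3, 0.3, 0.2]
width: 0.0006
```

>>> arm_command:
  targets:
    - [255,0,-0.8,0.2,0.008,0,0]
    - [255,0,-1.6,0.4,0.016,0,0]
    - [255,0,-2.0,0.5,0.02,0,0]

```text
time: 24.1
ee_pos: [0.5479, -0.0664, 0.0716]
eef_rot: [0.608, 0.361, -0.608, 0.361]
ft_force: [3.7, 1.9, -0.2]
width: 0.0006
```

```bash
python3 -c "
from h import *
sweep(22.5,.01,4,Z=99.5)"
```

```text
t 24.10 yaw -118.6 (-2.070) p(y,z) 22.4 99.6 zTCP 0.0716 F tang -2.4 rad -3.4 z -0.2 j [ 0.32  0.33 -0.33  1.81  0.12  1.02 -2.13]
[np.float64(-0.9), np.float64(0.1), 0.01]
[np.float64(-1.9), np.float64(0.3), 0.02]
[np.float64(-2.9), np.float64(0.5), 0.03]
[np.float64(-3.9), np.float64(0.7), 0.04]
```

>>> arm_command:
  targets:
    - [255,0,-0.7,-0.3,0.007,0,0]
    - [255,0,-1.4,-0.2,0.014,0,0]
    - [255,0,-2.0,0.0,0.02,0,0]

```text
time: 24.4
ee_pos: [0.5461, -0.0658, 0.0716]
eef_rot: [0.612, 0.355, -0.612, 0.355]
ft_force: [3.6, 1.1, -0.2]
width: 0.0003
```

>>> arm_command:
  targets:
    - [255,0,-0.7,0.1,0.007,0,0]
    - [255,0,-1.4,0.2,0.014,0,0]
    - [255,0,-2.0,0.3,0.02,0,0]

```text
time: 24.7
ee_pos: [0.5442, -0.0651, 0.0716]
eef_rot: [-0.615, -0.349, 0.615, -0.349]
ft_force: [3.2, 0.4, -0.7]
width: 0.0
```

```bash
python3 -c "
from h import *
sweep(22.5,.01,4,Z=99.5)"
```

```text
t 24.70 yaw -120.9 (-2.111) p(y,z) 22.5 99.5 zTCP 0.0716 F tang -2.5 rad -2.0 z -0.7 j [ 0.31  0.32 -0.32  1.82  0.12  1.02 -2.17]
[np.float64(-1.0), np.float64(0.2), 0.01]
[np.float64(-2.0), np.float64(0.4), 0.02]
[np.float64(-3.0), np.float64(0.6), 0.03]
[np.float64(-4.0), np.float64(0.8), 0.04]
```

>>> arm_command:
  targets:
    - [255,0,-0.7,0.0,0.007,0,0]
    - [255,0,-1.4,0.1,0.014,0,0]
    - [255,0,-2.0,0.2,0.02,0,0]

```text
time: 25.0
ee_pos: [0.5423, -0.0644, 0.0715]
eef_rot: [-0.619, -0.342, 0.619, -0.342]
ft_force: [2.7, -0.4, -0.9]
width: 0.0006
```

>>> arm_command:
  targets:
    - [255,0,-0.7,0.1,0.007,0,0]
    - [255,0,-1.4,0.2,0.014,0,0]
    - [255,0,-2.0,0.3,0.02,0,0]

```text
time: 25.3
ee_pos: [0.5404, -0.0636, 0.0715]
eef_rot: [-0.622, -0.336, 0.622, -0.336]
ft_force: [2.9, -2.0, 0.6]
width: 0.0005
```

```bash
python3 -c "
from h import *
sweep(22.5,.01,4,Z=99.5)"
```

```text
t 25.30 yaw -123.2 (-2.151) p(y,z) 22.5 99.3 zTCP 0.0715 F tang -3.5 rad 0.0 z 0.6 j [ 0.31  0.31 -0.32  1.83  0.11  1.01 -2.21]
[np.float64(-1.0), np.float64(0.4), 0.01]
[np.float64(-2.0), np.float64(0.6), 0.02]
[np.float64(-3.0), np.float64(0.8), 0.03]
[np.float64(-4.0), np.float64(1.0), 0.04]
```

>>> arm_command:
  targets:
    - [255,0,-0.7,0.2,0.007,0,0]
    - [255,0,-1.4,0.4,0.014,0,0]
    - [255,0,-2.0,0.5,0.02,0,0]

```text
time: 25.6
ee_pos: [0.539, -0.0631, 0.0716]
eef_rot: [0.626, 0.33, -0.625, 0.33]
ft_force: [5.0, -3.1, -1.9]
width: 0.0004
```

```bash
python3 -c "
from h import *
sweep(22.5,.01,4,Z=99.5)"
```

```text
t 25.60 yaw -124.4 (-2.171) p(y,z) 23.0 99.2 zTCP 0.0716 F tang -5.8 rad -0.2 z -1.9 j [ 0.31  0.31 -0.32  1.84  0.11  1.01 -2.23]
[np.float64(-1.5), np.float64(0.5), 0.01]
[np.float64(-2.5), np.float64(0.7), 0.02]
[np.float64(-3.5), np.float64(0.9), 0.03]
[np.float64(-4.5), np.float64(1.1), 0.04]
```

The resistance is rising (5.8 N), so the nut is coming home. From here I push straight in small steps.

>>> arm_command:
  targets:
    - [255,0,-0.5,0.1,0,0,0]
    - [255,0,-0.5,0.1,0,0,0]

```text
time: 25.8
ee_pos: [0.5387, -0.0629, 0.0717]
eef_rot: [0.626, 0.33, -0.625, 0.33]
ft_force: [5.3, -2.2, -3.3]
width: 0.0008
```

```bash
python3 -c "
from h import *
sweep(22.5,.01,1,Z=99.5)"
```

```text
t 25.80 yaw -124.4 (-2.171) p(y,z) 22.7 99.3 zTCP 0.0717 F tang -5.6 rad -1.2 z -3.3 j [ 0.31  0.31 -0.32  1.84  0.11  1.01 -2.23]
[np.float64(-1.2), np.float64(0.4), 0.01]
```

>>> arm_command:
  targets:
    - [255,0,-0.4,0,0,0,0]
    - [255,0,-0.8,0,0,0,0]
    - [255,0,-0.8,0,0,0,0]

```text
time: 26.1
ee_pos: [0.5383, -0.0627, 0.0717]
eef_rot: [0.626, 0.329, -0.625, 0.33]
ft_force: [6.6, -3.4, -3.4]
width: 0.0003
```

```bash
python3 -c "
from h import *
sweep(22.5,.01,1,Z=99.5)"
```

```text
t 26.10 yaw -124.4 (-2.171) p(y,z) 22.2 99.3 zTCP 0.0717 F tang -7.4 rad -1.0 z -3.4 j [ 0.31  0.31 -0.32  1.84  0.11  1.01 -2.23]
[np.float64(-0.7), np.float64(0.4), 0.01]
```

>>> arm_command:
  targets:
    - [255,0.2,-0.5,0,0,0,0]
    - [255,0.3,-1.0,0,0,0,0]
    - [255,0.3,-1.5,0,0,0,0]
    - [255,0.3,-1.5,0,0,0,0]

```text
time: 26.5
ee_pos: [0.5375, -0.0623, 0.0717]
eef_rot: [0.626, 0.329, -0.625, 0.331]
ft_force: [8.5, -4.4, -3.0]
width: 0.0004
```

```bash
python3 -c "
from h import *
sweep(22.5,.01,1,Z=99.5)"
```

```text
t 26.50 yaw -124.4 (-2.171) p(y,z) 21.4 99.4 zTCP 0.0717 F tang -9.5 rad -1.1 z -3.0 j [ 0.31  0.31 -0.32  1.84  0.11  1.01 -2.23]
[np.float64(0.1), np.float64(0.3), 0.01]
```

>>> arm_command:
  targets:
    - [255,0,-0.5,0,0,0,0]
    - [255,0,-1.0,0,0,0,0]
    - [255,0,-1.6,0,0,0,0]
    - [255,0,-2.1,0,0,0,0]
    - [255,0,-2.1,0,0,0,0]

```text
time: 27.0
ee_pos: [0.5363, -0.0616, 0.0718]
eef_rot: [0.627, 0.329, -0.624, 0.331]
ft_force: [10.7, -7.3, -4.2]
width: 0.0004
```

```bash
python3 -c "
from h import *
sweep(22.5,.01,1,Z=99.5)"
```

```text
t 27.00 yaw -124.4 (-2.171) p(y,z) 20.0 99.5 zTCP 0.0718 F tang -12.9 rad -0.0 z -4.2 j [ 0.31  0.3  -0.32  1.85  0.11  1.01 -2.23]
[np.float64(1.5), np.float64(0.3), 0.01]
```

12.9 N at the ball. Holding it.

>>> arm_command:
  targets:
    - [255,0,-0.2,0,0,0,0]
    - [255,0,-0.2,0,0,0,0]
    - [255,0,-0.2,0,0,0,0]
    - [255,0,-0.2,0,0,0,0]
    - [255,0,-0.2,0,0,0,0]
    - [255,0,-0.2,0,0,0,0]
    - [255,0,-0.2,0,0,0,0]

```text
time: 27.7
ee_pos: [0.5363, -0.0615, 0.0718]
eef_rot: [0.627, 0.328, -0.624, 0.331]
ft_force: [11.4, -7.0, -5.1]
width: 0.0008
```

```bash
python3 -c "
from h import *
sweep(22.5,.01,1,Z=99.5)"
```

```text
t 27.70 yaw -124.4 (-2.171) p(y,z) 20.0 99.5 zTCP 0.0718 F tang -13.3 rad -0.6 z -5.1 j [ 0.31  0.3  -0.32  1.85  0.11  1.01 -2.23]
[np.float64(1.5), np.float64(0.3), 0.01]
```

>>> arm_command:
  targets:
    - [255,0,0,0,0,0,0]
    - [255,0,0,0,0,0,0]
    - [255,0,0,0,0,0,0]
    - [255,0,0,0,0,0,0]
    - [255,0,0,0,0,0,0]
    - [255,0,0,0,0,0,0]
    - [255,0,0,0,0,0,0]

```text
time: 28.4
ee_pos: [0.5363, -0.0615, 0.0718]
eef_rot: [0.627, 0.328, -0.624, 0.331]
ft_force: [12.4, -6.0, -4.8]
width: 0.0006
```

```bash
python3 -c "
from h import *
sweep(22.5,.01,1,Z=99.5)"
```

```text
t 28.40 yaw -124.4 (-2.172) p(y,z) 20.0 99.5 zTCP 0.0718 F tang -13.6 rad -2.0 z -4.8 j [ 0.31  0.3  -0.32  1.85  0.11  1.01 -2.23]
[np.float64(1.5), np.float64(0.3), 0.01]
```

Held at 13.3–13.6 N for more than a second. Backing off gently and lifting clear.

>>> arm_command:
  targets:
    - [255,0,1.5,0,0,0,0]
    - [255,0,3,0,0,0,0]
    - [255,0,5,0,0,0,0]
    - [255,0,9,0,0,0,0]
    - [255,0,14,0,0,0,0]
    - [255,0,20,0,0,0,0]
    - [255,0,20,0,0,0,0]

```text
time: 29.1
ee_pos: [0.5511, -0.0717, 0.071]
eef_rot: [-0.625, -0.33, 0.626, -0.33]
ft_force: [-1.2, -0.4, 0.4]
width: 0.0003
```

>>> arm_command:
  targets:
    - [255,-8,0,0,0,0,0]
    - [255,-25,0,0,0,0,0]
    - [255,-50,0,0,0,0,0]
    - [255,-80,0,0,0,0,0]
    - [255,-110,0,0,0,0,0]
    - [255,-135,0,0,0,0,0]
    - [255,-150,0,0,0,0,0]
    - [255,-150,0,0,0,0,0]

```text
time: 29.9
ee_pos: [0.5517, -0.0711, 0.2234]
eef_rot: [0.626, 0.329, -0.624, 0.331]
ft_force: [0.4, -0.3, -0.4]
width: 0.0008
```

```bash
python3 -c "
from h import *
sweep(22.5,.01,1,Z=99.5)
print(row([.45,-.3,.25],-60))
cv2.imwrite('pics/w13.png',camera('wrist')[:,:,::-1])"
```

```text
t 29.90 yaw -124.3 (-2.170) p(y,z) 38.0 98.7 zTCP 0.2234 F tang -0.5 rad -0.0 z -0.4 j [ 0.32  0.2  -0.32  1.63  0.06  1.32 -2.17]
[np.float64(-16.5), np.float64(1.1), 0.01]
(array([-26.8,  45.1, 246.4]), array([-1.1227,  0.0004, -0.0037]))
```

View pics/w13.png

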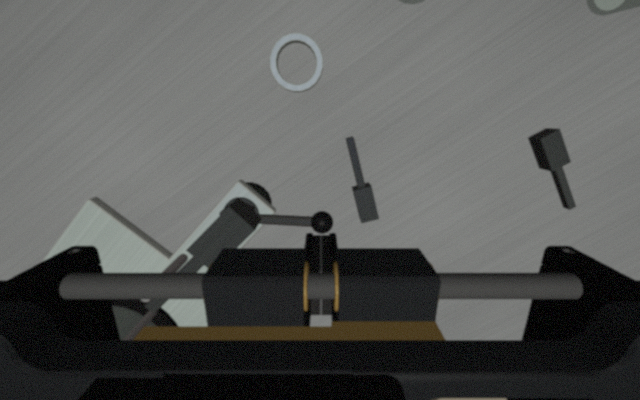

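The wrist view shows the ball at (321,222) and the lever at its new angle, with the ring and small keys untouched. I'll clear the view for a last check.

>>> arm_command:
  targets:
    - [255,-3,5,25,-0.1,0,0]
    - [255,-6,10,60,-0.22,0,0]
    - [255,-10,16,100,-0.34,0,0]
    - [255,-14,22,140,-0.46,0,0]
    - [255,-18,30,180,-0.58,0,0]
    - [255,-22,38,215,-0.7,0,0]
    - [255,-27,45,240,-0.8,0,0]
    - [255,-27,45,246,-0.8,0,0]
    - [255,-27,45,246,-0.8,0,0]
    - [255,-27,45,246,-0.8,0,0]

```text
time: 30.95
ee_pos: [0.4496, -0.2982, 0.2472]
eef_rot: [0.447, 0.548, -0.447, 0.547]
ft_force: [0.5, -0.0, -0.2]
width: 0.0005
```

Run:
```python
from h import *
s=read_state(); print(s['time'],s['ee_pos'],s['ft_force'])
crop(camera('top'),190,120,390,270,3.8,'t14.png'); crop(camera('scene'),220,140,460,290,3.3,'s14.png')
```

```text
30.95 [ 0.4496 -0.2982  0.2472] [ 0.5284 -0.0103 -0.1979]
```

View pics/t14.png

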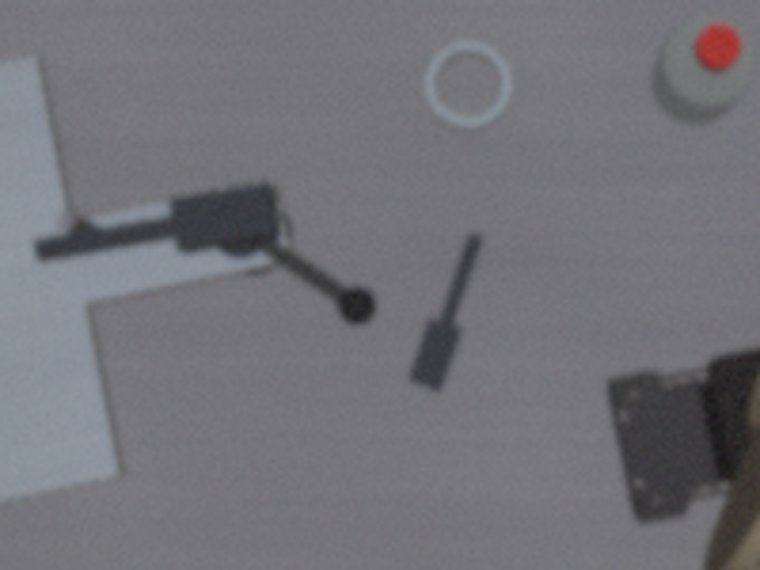

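View pics/s14.png

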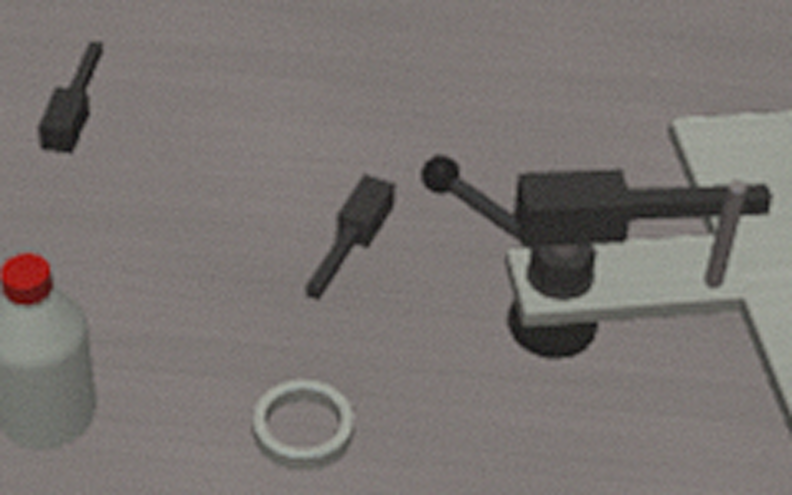

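Both views show the key on the head with its arm against the pin, the lever swung to ball (355,305) in the top crop, and the bystanders in place. Final numbers:

Run:
```python
from h import *
T=lambda x,y:(x/3.8+190-.37,y/3.8+120-.37); S=lambda x,y:(x/3.3+220-.35,y/3.3+140-.35)
ct,cs=cam('top'),cam('scene')
b=plane([T(171,201),T(273,184),T(278,240),T(180,251)],.127,ct);o=b.mean(0); print('block',o,np.linalg.norm(b-np.roll(b,-1,0),axis=1))
print('block scene', plane([S(519,177),S(624,172)],.127,cs))
t=plane([T(37,250)],.12,ct)[0];print('tip',t,np.hypot(*(t-o)[:2]),'key yaw',np.degrees(np.arctan2(*(t-o)[1::-1])))
p,e=tri(T(355,305),ct,S(440,173),cs);print('ball',p,e); d=p[:2]-[.576,.0318];print(np.hypot(*d),np.degrees(np.arctan2(d[1],d[0])))
# top edges of block: height by triangulating the two corners at the -y end & arm end
print(tri(T(171,201),ct,S(624,172),cs) , tri(T(278,240),ct,S(520,177),cs))
```

```text
block [0.5741 0.0294 0.127 ] [0.0669 0.0366 0.0637 0.0331]
block scene [[ 0.5695 -0.0023  0.127 ]
 [ 0.5572  0.0637  0.127 ]]
tip [0.5546 0.153  0.12  ] 0.12514523084912596 key yaw 98.96336697872047
ball [ 0.521  -0.0514  0.0814] 7.611767922064326e-05
0.09975608299416287 -123.48465437019829
(array([0.583 , 0.0601, 0.15  ]), np.float64(0.001012683237407052)) (array([ 0.5611, -0.0024,  0.1193]), np.float64(0.0027375327897190614))
```

```bash
python3 -c "
from h import *
s=read_state();print(s['time'],s['ft_force']);print(close_job())"
```

```text
31.05 [-0.1538 -0.21   -0.1089]
the job is handed in; nothing more can be done
None
```

The screw is locked and the job is handed in at 31 s, with the arm clear of everything. No verdict is reported.

**What I did**
- I picked the full-size key by its measured size and put it over the screw's head. The gripper height showed it seated: underside at 95 mm, then a 9 N stop.
- I let go of the key, then pushed the ball clockwise with shut fingers at a steady 2–3.5 N until the resistance rose.
- I nipped the nut up in small steps and held 12.9–13.6 N along the push for about 1.4 s. The largest total force I read was about 14.6 N, sampled at the end of each move rather than continuously.

**Last checks**
- **Key:** the pictures show it still on the head, with its arm against the pin. It turned about 2–3° clockwise. I didn't see the screw itself turn, because the key covers its head.
- **Nut:** the ball ended at about -123.5° (world), a combined nut and screw turn of about 1.53 rad. That fits a nut home at 1.43–1.48 rad. It sits about 2° short of where it was under load, which is either springback or measuring error.
- **Other things:** the ring, bottle and small keys look unmoved; I did not re-check the beaker in the last pictures.

**What went wrong or disagreed**
- During the sweep the ball pressed sideways on the fingers with up to about 5 N, and I steered that out.
- My last attempt to measure the key's height from two cameras mismatched its corners and gave nonsense. The seating therefore rests on the gripper height, the contact force and the pictures.

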